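# Tip the filter bar out of its deep sleeve and register it on the reader bed

### The job

The reference filter bar stands too deep in its narrow sleeve to be gripped: first lay the sleeve down on its side and let go of it, then take it again towards its closed end and tip it mouth-down so that the bar slides out and comes to lie flat on the rubber mat, wholly out of the sleeve. Then put the empty sleeve down on the bench or mat, lay the bar flat on the reader's bed and push it until it rests squarely against both steel stops. The filters are glass, so never let the bar fall from a height, and leave the other things on the bench where they are.

Things in the scene. Friction and masses are not known exactly. Their poses are not given: they have to be found in the camera images.
- holder: The sleeve: grey plastic rectangular tube 160 mm tall, open at the top, outside 32 (x) by 46 mm (y), walls and closed bottom 4 mm (inside 24 by 38, 156 deep). About 0.25 kg, loose, upright at the start. Origin: centre of the underside of its bottom; z points along it to the mouth; x is the thin way, y the broad way. The bar's top is about 46 mm below the rim; fingers cannot reach in beside it.
- bar: The filter bar: a plain steel bar 110 mm long (z), 30 mm wide (y), 14 mm thick (x), with four round glass windows along it; the same either way round and either face up. Mass about 0.22 kg. Origin: its centre. At the start it stands inside the sleeve with its z upright.
- mat: Black rubber mat fixed on the bench, 240 mm (x) by 200 mm (y), 2 mm thick. Origin: centre of its underside.
- bed: The reader: fixed dark steel bed 130 (x) by 200 mm (y), top 18 mm above the bench. Steel stops rise 10 mm above it: a long one along y, inner face at x = +45 mm (y -85 to 85); an end stop along x, inner face at y = -80 mm (x -20 to 40). Its -x and +y sides are open. Behind the long stop (x 65 to 135 mm) is a white housing 50 mm high. Origin: centre of the bed's underside, z up.
- seat (a point): Where the bar's centre is when it is fully home: long way along the bed's y, flat, one long side against the long stop and one end against the end stop. In the bed's frame (30, -25, 25) mm; its axes are the bed's. A hard or fast push lets the bar spring back a few mm; a slow one leaves it home. Sliding it on the bed takes 1 to 2 N.
- holder_mid (a point): The middle of the sleeve, on its centre line, 80 mm from its bottom; axes as the sleeve's. Either 46 mm wide side can be laid down. The bar begins to slide when the sleeve is tipped 20 to 35 degrees mouth-down past level, and slides freely at 45. A bar half out can jam if the sleeve is levelled or dragged sideways: draw the sleeve back along its own length.
- canister: Bystander: steel round open canister, 52 mm across, 100 mm high, standing near the sleeve. Origin: centre of its underside. The bench between the mat and the bottle, where sleeve and canister stand, is otherwise clear.
- beaker: Bystander: glass beaker, 68 mm across, 85 mm high. Origin: centre of its underside.
- jar: Bystander: amber jar, 56 mm across, 75 mm high. Origin: centre of its underside.
- cuvette_box: Bystander: white box of cuvettes, 70 by 110 by 45 mm. Origin: centre of its underside.
- spatula: Bystander: steel spatula with a handle, 180 mm long, lying along its x. Origin: its underside.
- bottle: Bystander: amber bottle, 64 mm across, 160 mm high. Origin: centre of its underside.
- mortar: Bystander: white ceramic bowl, 100 mm across, 50 mm high. Origin: centre of its underside.
Not all that is in view belongs to the job. Of the things like the holder, leave any that is purple or red; of the rest the smaller one is meant.

How it is judged:
On the way, in this order (a step that is already met when the one before it is completed fails the run):
1. the sleeve lies on its side on the bench or mat, let go, with the bar still in it (angle between holder's own z axis and vertical between 1.45 and 1.7 rad and height (world z) of holder_mid below 0.032 m and contact force between holder and the fingers below 0.2 N and distance between bar and holder_mid below 0.06 m), for 0.2 s.
2. the bar lies flat on the mat, wholly out of the sleeve and not held (distance between bar and holder_mid above 0.135 m and height (world z) of bar below 0.014 m and angle between the x axis of bar and the z axis of mat, either way round below 0.1 rad and contact force between bar and the fingers below 0.2 N and x of bar in the frame of mat between -0.12 and 0.12 m and y of bar in the frame of mat between -0.1 and 0.1 m), for 0.2 s.
At the end, for the whole second after the job is handed in: The bar lies flat on the reader's bed, its centre within 2 mm of fully home against both stops (each way) and its long way within 2 degrees of the long stop, released and at rest; the empty sleeve is at rest, lying on its side or standing upright, on the bench or mat (x of bar in the frame of seat between -0.002 and 0.002 m and y of bar in the frame of seat between -0.002 and 0.002 m and z of bar in the frame of seat between -0.003 and 0.003 m and angle between the z axis of bar and the y axis of bed, either way round below 0.035 rad and angle between the x axis of bar and the z axis of bed, either way round below 0.1 rad and linear speed of each of bar, holder below 0.02 m/s and ((angle between holder's own z axis and vertical between 1.45 and 1.7 rad and height (world z) of holder_mid below 0.032 m) or (angle between holder's own z axis and vertical below 0.1 rad and height (world z) of holder below 0.006 m))); the robot touches nothing.
It fails at once if the bar falls from a height (faster than 1.5 m/s) (linear speed of bar above 1.5 m/s).
It fails at once if another thing on the bench is moved more than 30 mm (distance of any of canister, beaker, jar, cuvette_box, spatula, bottle, mortar from where it was at the start of the episode above 0.03 m).
It also fails if it takes over 72 s, if anything falls off the work surface, if the arm or the gripper's body presses on something with over 40 N, if the wrist force passes 120 N, or if a joint passes its speed limit or range.

### The arm

A 7-joint arm with a two-finger parallel gripper is mounted at the origin on the work surface. World frame = base frame: x ahead of the robot, y to its left, z up, the work surface at z = 0. Lengths are in m, angles in rad, forces in N, time in s.
With the tool pointing down it reaches from about 0.35 to 0.9 m from the base axis. Payload 8.1 kg.
Tool frame: the origin (TCP) lies midway between the tips of the shut fingers; the grasp point (between the pads) lies 19 mm behind it; z points along the fingers, y is the line along which they close (so a half turn about z gives the same grasp; the last joint's range is limited). The gripper opens to 92 mm and grips with 3 to 60 N. Pads are 19 mm wide; open, the fingers measure 130 mm over their backs; the gripper's body (75 mm by 190 mm) begins 47 mm behind the grasp point.
Start: joints at [1.165, 0.434, 0.025, 1.573, -0.012, 1.134, -0.075], TCP at [0.186, -0.597, 0.227] pointing down, gripper open.
Joint ranges: [-2.62, 2.62], [-0.44, 2.09], [-1.27, 1.32], [0.08, 2.57], [-1.32, 4.46], [0.12, 2], [-2.74, 2.74]. Speed limits (rad/s): [2.22, 2.22, 3.01, 3.01, 3.14, 3.14, 3.14].

### API

Orientations are given as a rotation vector (axis times angle).
In Python, from cell import arm gives the robot as it stands.
- The arm moves only by the tool carry_out, never from a script. Its arguments are lists of equal length, an entry for each row: "claw": the finger opening in cm, from 0 to 9.18; "delta_pos": the shift along the tool's x, y, z in cm, a list of three; "angular": the turn, a rotation vector about the tool's x, y, z in rad, a list of three. In form: {"claw": [claw, ...], "delta_pos": [[dx, dy, dz], ...], "angular": [[ax, ay, az], ...]}. A call has 1 to 20 rows; each row shifts and turns the commanded pose from where the row before left it, along the tool's axes as they then stand; what a row does not reach is not made up. A row lasts 1/10 s, in which the tool goes at most 50 mm and 8.59 degrees, less where a joint would pass 70% of its speed; a pose out of reach is approached as far as the arm can. A call with a gripper value outside its range is refused whole. The fingers move at their own pace and stop on an object; "force" is the grip in N (left out, the last holds). Time passes only in rows, so rows that do not move let the fingers close. It gives the time, the measured TCP pose, the force, the opening and the grip force at its end, in the units of the state.
- arm.observe(): the state, without advancing time (a new reading comes with each control period).
- arm.get_image(name): name is "scene" or "top"; returns a dict with "frame" (384x512x3 uint8, red, green, blue), "mtx" (3x3 intrinsics, pixels), "dist" ([k1, k2, p1, p2, k3] as OpenCV has them; the pictures are not rectified), "T" (4x4, takes a point from camera to world coordinates). Camera axes: x right, y down, z forward; pixel columns grow to the right and rows downward; lengths in m; the calibration is good to about 2 mm. A picture is of the moment at which its call begins. There is no depth.
- arm.sign_off(): hands the job in; it is judged then, once.
Trained networks look in a picture, given as the dict that the camera call returned (one of the last four; its "shot" number tells which), for a name from the list of things; names that differ only in an ending like _2 or _b are one class to them, and where a whole thing is asked for, a point or a joint stands for the part that bears it (a point fixed in the world has none). Each returns a list of dicts, best first, with "conf" (0 to 1); they miss things now and then, are a little off and sometimes report something else, mostly with a low value. They report only what shows in the picture. A call takes as long as a camera call. They do not tell look-alikes from the thing itself.
- arm.look_for(label, picture): "centre" ([column, row] as shares, 0 to 1, of the picture: columns of its width, rows of its height, amid what is visible of it).
- arm.trace(label, picture): "region" (384x512 bool, what is visible of it) and "centre" ([column, row] as shares, 0 to 1, of the picture: columns of its width, rows of its height, amid what is visible of it).
- arm.place_of(label, picture): "centre" ([column, row] as shares, 0 to 1, of the picture: columns of its width, rows of its height: a listed point, or the origin of a listed thing).
The state is a dict: "clock": time; "joints": joint angles; "dq": joint speeds; "joint_efforts": joint torques, N m; "position": TCP position; "ee_rot": TCP orientation; "force": force on the tool from outside, world axes, zero at the start; "ft_torque": the same for the moment, N m; "width": opening from 0.0 (shut) to 1.0 (fully open); "gripper_force": force on a finger pad.
Only numpy, scipy, OpenCV 4.12 (cv2) and the standard library are available. Lean on these libraries where they do the work, as an engineer would, in place of code of your own. Each camera call takes 0.05 s, during which the arm holds its last target. There are 200 camera calls.

## Working session

There is one attempt and no reset: what is moved stays moved. The work goes in short steps, Python scripts to look and compute and a tool call to move; the robot and the scene stay as the last step left them, time stands still between calls to the robot, and variables do not carry over. Pictures are saved under pics/ and viewed, at most 10 in all, crops included, and the job is handed in when it is done.

Besides the shell and the picture viewer there is one more tool, called by a JSON object that holds its "api" and its "payload". carry_out: Moves the arm, as the interface text tells. Its arguments: {"type":"object","properties":{"claw":{"type":"array","items":{"type":"number"}},"delta_pos":{"type":"array","items":{"type":"array","items":{"type":"number"}}},"angular":{"type":"array","items":{"type":"array","items":{"type":"number"}}},"force":{"type":"number"}},"required":["claw","delta_pos","angular"]}

```bash
mkdir -p pics; ls; cat > h.py <<'E'
import numpy as np,cv2
from scipy.spatial.transform import Rotation as R
from cell import arm
def uv2ray(p,uv):
    n=cv2.undistortPoints(np.array([[uv]],float),p["mtx"],np.array(p["dist"],float))[0,0]
    T=np.array(p["T"]);d=T[:3,:3]@np.array([n[0],n[1],1]);return T[:3,3],d/np.linalg.norm(d)
def onz(p,uv,z):
    o,d=uv2ray(p,uv);return o+d*(z-o[2])/d[2]
def tri(a,b):
    (o1,d1),(o2,d2)=a,b
    A=np.stack([d1,-d2],1);s=np.linalg.lstsq(A,o2-o1,rcond=None)[0]
    p1=o1+s[0]*d1;p2=o2+s[1]*d2;return (p1+p2)/2,np.linalg.norm(p1-p2)
def proj(p,X):
    T=np.linalg.inv(np.array(p["T"]));r=cv2.Rodrigues(T[:3,:3])[0]
    return cv2.projectPoints(np.array(X,float).reshape(-1,1,3),r,T[:3,3],np.array(p["mtx"],float),np.array(p["dist"],float))[0][:,0]
def px(c): return np.array(c)*[512,384]
def save(p,n,crop=None,s=1):
    f=p["frame"][:,:,::-1]
    if crop: x0,y0,x1,y1=crop;f=f[y0:y1,x0:x1]
    cv2.imwrite("pics/"+n,cv2.resize(f,None,fx=s,fy=s,interpolation=cv2.INTER_CUBIC))
E
python3 - <<'E'
from h import *
np.set_printoptions(precision=3,suppress=True)
P={n:arm.get_image(n) for n in("scene","top")}
im=np.vstack([P["scene"]["frame"],P["top"]["frame"]])
for n in P: save(P[n],n+"1.png",s=1.5);print(n,np.array(P[n]["T"]),np.array(P[n]["mtx"])[0])
for l in ["holder","canister","mat","bed","seat","bottle"]:
  for n in P:
    for r in arm.place_of(l,P[n]): print(l,n,px(r["centre"]).round(1),round(r["conf"],2), onz(P[n],px(r["centre"]),0.025 if l=="seat" else 0))
print(arm.observe())
E
```

```text
pics
scene [[-0.2    0.513 -0.835  1.748]
 [ 0.98   0.118 -0.162  0.306]
 [ 0.015 -0.851 -0.526  0.834]
 [ 0.     0.     0.     1.   ]] [433.915   0.    257.221]
top [[-0.018 -0.998  0.066  0.478]
 [-1.     0.018 -0.003  0.076]
 [ 0.002 -0.066 -0.998  1.314]
 [ 0.     0.     0.     1.   ]] [387.543   0.    256.107]
holder scene [310.4 180.4] 0.79 [0.304 0.233 0.   ]
holder scene [335.4 200.3] 0.68 [0.424 0.334 0.   ]
holder scene [397.6 194. ] 0.62 [0.329 0.559 0.   ]
holder scene [375.3 209.8] 0.59 [0.454 0.474 0.   ]
holder top [117.4 262.5] 0.89 [0.344 0.541 0.   ]
holder top [136.6 231.8] 0.75 [0.445 0.477 0.   ]
holder top [175.8 236.9] 0.61 [0.426 0.345 0.   ]
holder top [212.4 272.7] 0.59 [0.304 0.223 0.   ]
canister scene [341.7 227.3] 0.79 [0.583 0.362 0.   ]
canister top [168.3 193.1] 0.76 [0.574 0.37  0.   ]
mat scene [269.6 210.8] 0.6 [0.541 0.117 0.   ]
mat top [241.6 193.5] 0.74 [0.568 0.121 0.   ]
bed scene [160.5 194. ] 0.93 [ 0.523 -0.286  0.   ]
bed scene [145.9 171.6] 0.2 [ 0.381 -0.406  0.   ]
bed top [358.3 208.4] 0.57 [ 0.51  -0.274  0.   ]
bed top [168.7 191.6] 0.39 [0.579 0.368 0.   ]
seat scene [152.8 189.4] 0.91 [ 0.537 -0.307  0.025]
seat top [366.6 194.8] 0.57 [ 0.554 -0.297  0.025]
bottle scene [385.  235.3] 0.55 [0.596 0.501 0.   ]
bottle top [173.5 234.5] 0.48 [0.434 0.353 0.   ]
{'clock': 0.7, 'joints': array([ 1.165,  0.434,  0.025,  1.573, -0.012,  1.134, -0.075]), 'dq': array([ 0.001, -0.001, -0.002, -0.001,  0.001,  0.001, -0.001]), 'joint_efforts': array([  0.   , -66.75 ,   0.984, -31.476,  -0.061,   0.033,   0.   ]), 'position': array([ 0.186, -0.597,  0.227]), 'ee_rot': array([3.106, 0.474, 0.   ]), 'force': array([-0.057, -1.028,  0.541]), 'ft_torque': array([-0.04 ,  0.064,  0.026]), 'gripper_force': 0.0, 'width': 1.002955468210935}
```

View pics/scene1.png

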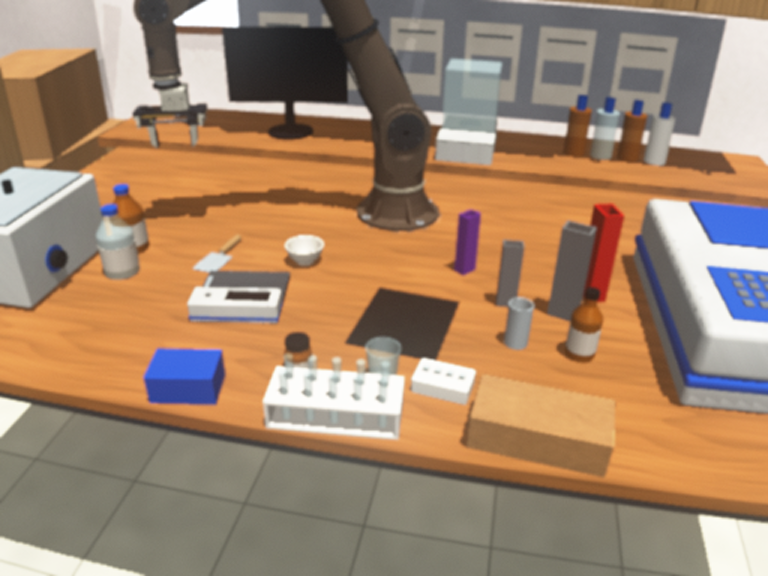

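View pics/top1.png

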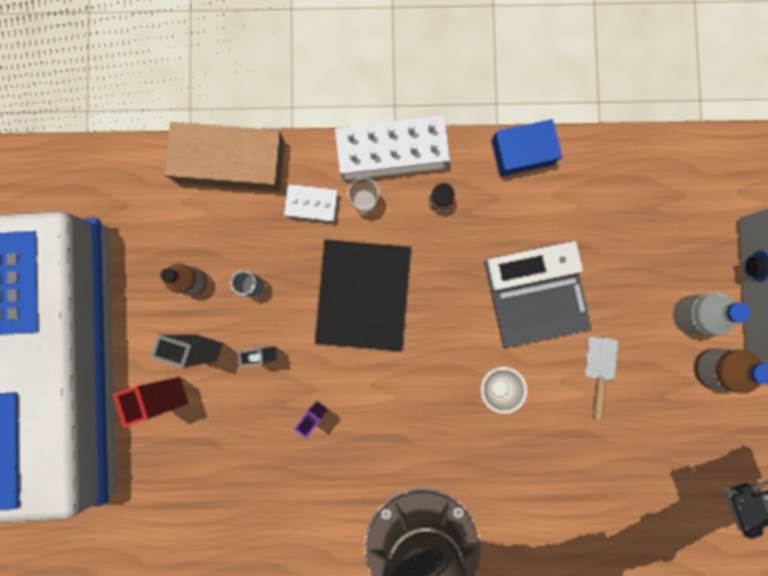

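The scene shows four sleeves. In 512x384 px they are purple (312,161), small grey (340,182), large grey (382,180) and red (403,168). In the top view they are at about (207,280), (171,237), (115,234) and (92,269). Purple and red are excluded, so the smaller grey one at (340,182) scene and (171,237) top is the sleeve meant. I'll confirm this in a crop and fit the poses.

```bash
cat >> h.py <<'E'
from scipy.optimize import minimize
def boxpts(lx,ly,z0,z1,cx=0,cy=0):
    return np.array([[cx+sx*lx/2,cy+sy*ly/2,z] for sx in(-1,1) for sy in(-1,1) for z in(z0,z1)])
def mask(p,X):
    h=cv2.convexHull((proj(p,X)*16).round().astype(np.int32)*1)
    m=np.zeros((384,512),np.float32);cv2.fillConvexPoly(m,h,1,cv2.LINE_AA,4);return m
def fit(ps,regs,B,x0,zyaw=True):
    def X(v): 
        c,s=np.cos(v[2]),np.sin(v[2]);return B@np.array([[c,s,0],[-s,c,0],[0,0,1]])+[v[0],v[1],0]
    def cost(v):
        t=0
        for p,r in zip(ps,regs):
            m=mask(p,X(v));t+=1-np.minimum(m,r).sum()/np.maximum(m,r).sum()
        return t
    best=None
    for dy in np.arange(-1.5,1.5,.25):
        S=np.array([x0]*4)+np.array([[0,0,dy],[.02,0,dy],[0,.02,dy],[0,0,dy+.2]])
        r=minimize(cost,S[0],method="Nelder-Mead",options=dict(initial_simplex=S,xatol=1e-4,fatol=1e-5))
        if best is None or r.fun<best.fun: best=r
    return best.x,best.fun
E
python3 - <<'E'
from h import *
np.set_printoptions(precision=4,suppress=True)
P={n:arm.get_image(n) for n in("scene","top")}
a=cv2.resize(P["scene"]["frame"][125:255,290:430],(560,520),interpolation=cv2.INTER_CUBIC)
cv2.imwrite("pics/crop.png",a[:,:,::-1])
def get(l,n,xy,d=18):
    for r in arm.trace(l,P[n]):
        if np.hypot(*(px(r["centre"])-xy))<d: return r["region"].astype(np.float32)
    print("miss",l,n)
for l,B,x0,u,v in [("holder",boxpts(.032,.046,0,.16),[.43,.34,0],(340,182),(171,237)),
  ("canister",None,[.578,.366,0],(346,216),(163,190)),
  ("mat",boxpts(.24,.20,0,.002),[.568,.12,0],(269,215),(242,197))]:
    regs=[(P[n],get(l,n,c)) for n,c in(("scene",u),("top",v))]
    regs=[(p,r) for p,r in regs if r is not None]
    if B is None:
        t=np.arange(0,6.28,.2);B=np.concatenate([np.c_[.026*np.cos(t),.026*np.sin(t),0*t+z] for z in(0,.1)])
    print(l,len(regs),fit([p for p,_ in regs],[r for _,r in regs],B,x0))
    for p,r in regs: print(l,fit([p],[r],B,x0))
    if l=="holder":
        for (p,r),n in zip(regs,("scene","top")):
            ys,xs=np.nonzero(r);print(n,cv2.minAreaRect(np.c_[xs,ys].astype(np.float32)))
for l in("bed","seat","mat","holder_mid"):
    for n in P:
        for r in arm.place_of(l,P[n])[:4]: print(l,n,px(r["centre"]).round(1),round(r["conf"],2))
cv2.imwrite("pics/bedcrop.png",cv2.resize(P["top"]["frame"][150:240,310:400],(540,540),interpolation=cv2.INTER_CUBIC)[:,:,::-1])
E
```

```text
holder 2 (array([0.4278, 0.3381, 0.1264]), np.float64(0.34512531757354736))
holder (array([ 0.4311,  0.3372, -0.0063]), np.float64(0.08320951461791992))
holder (array([0.4278, 0.3382, 0.127 ]), np.float64(0.21854305267333984))
scene ((338.6400146484375, 181.52000427246094), (15.556349754333496, 44.97199630737305), 8.13010311126709)
top ((171.8144073486328, 237.35809326171875), (10.837424278259277, 25.57367706298828), 82.40535736083984)
canister 2 (array([ 0.5837,  0.3676, -0.128 ]), np.float64(0.23350834846496582))
canister (array([0.5783, 0.3663, 0.0644]), np.float64(0.1512027382850647))
canister (array([ 0.5833,  0.3677, -0.9439]), np.float64(0.07352942228317261))
mat 2 (array([ 0.5562,  0.1184, -0.1098]), np.float64(0.16009396314620972))
mat (array([ 0.5573,  0.1196, -0.0965]), np.float64(0.13370251655578613))
mat (array([ 0.5575,  0.1193, -0.119 ]), np.float64(0.018994688987731934))
bed scene [163.1 192.3] 0.66
bed top [360.4 208.8] 0.79
seat scene [154.9 191.7] 0.81
seat top [368.7 195.2] 0.84
mat scene [270.  213.2] 0.71
mat scene [151.7 191.5] 0.6
mat top [240.9 195.3] 0.62
holder_mid scene [339.5 185.4] 0.89
holder_mid scene [378.1 182.4] 0.78
holder_mid scene [307.9 160. ] 0.72
holder_mid scene [400.5 169. ] 0.6
holder_mid top [124.8 234.1] 0.95
holder_mid top [103.4 267.7] 0.68
holder_mid top [208.4 280.4] 0.62
holder_mid top [170.6 234. ] 0.61
```

View pics/crop.png

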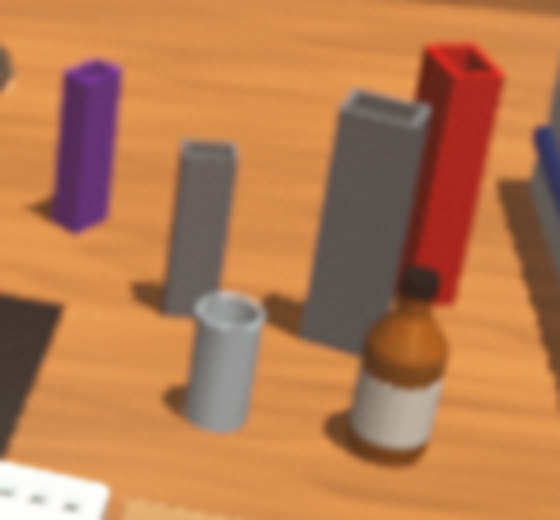

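View pics/bedcrop.png

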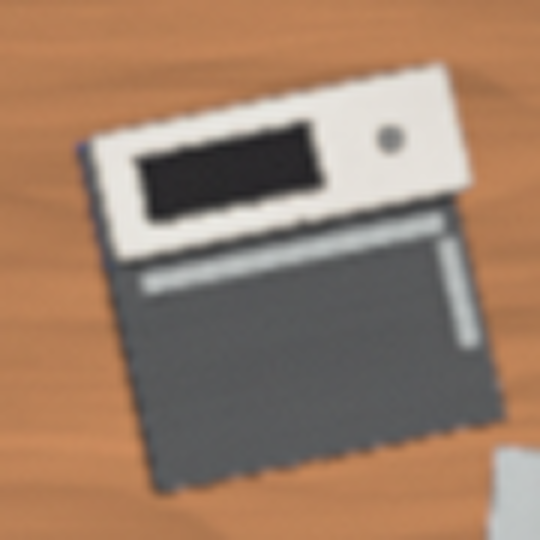

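Confirmed: the small grey sleeve is at crop (205,225), with the canister in front of it. The bed crop shows the long stop from (147,294) to (445,234), the end stop down to (462,348), and bed corners (158,493) and (503,415). I'll refine the sleeve yaw, the bed pose and the purple sleeve's height.

```bash
python3 - <<'E'
from h import *
from scipy.optimize import least_squares
np.set_printoptions(precision=4,suppress=True)
P={n:arm.get_image(n) for n in("scene","top")}
def rz(v,X):
    c,s=np.cos(v[2]),np.sin(v[2]);return np.array(X)@np.array([[c,s,0],[-s,c,0],[0,0,1]])+[v[0],v[1],0]
X=[[.045,.085,.028],[.045,-.085,.028],[-.02,-.08,.028],[-.065,.1,.018],[-.065,-.1,.018]]
U=np.array([[147,294],[445,234],[462,348],[158,493],[503,415]])/6+[310-.42,150-.42]
r=least_squares(lambda v:(proj(P["top"],rz(v,X))-U).ravel(),[.52,-.28,-.2]);print("bed",r.x,r.fun.round(2))
for q in arm.place_of("seat",P["top"])[:1]+arm.place_of("seat",P["scene"])[:1]: print(px(q["centre"]))
S=rz(r.x,[[.03,-.025,.025]]);print("seat",S,proj(P["top"],S),proj(P["scene"],S))
print("bed scene proj",proj(P["scene"],rz(r.x,X)))
o=290-.375,125-.375
B=[[.016,-.023,0],[.016,.023,0],[-.016,-.023,.16],[-.016,.023,.16]]
U=np.array([[165,313],[218,318],[182,141],[238,145]])/4+o
r=least_squares(lambda v:(proj(P["scene"],rz(v,B))-U).ravel(),[.43,.34,0]);print("holder",r.x,r.fun.round(2))
print("top proj rim",proj(P["top"],rz(r.x,boxpts(.032,.046,0,.16))))
save(P["top"],"rim.png",(80,215,230,300),5)
E
```

```text
bed [ 0.5158 -0.2777  0.1863] [-0.4  -0.18 -0.24 -0.53 -0.15 -0.12 -0.09  0.03  0.88  0.79]
[368.9984 194.1888]
[155.4944 192.384 ]
seat [[ 0.5499 -0.2967  0.025 ]] [[366.6868 196.1568]] [[154.1529 191.6275]]
bed scene proj [[184.3052 193.8225]
 [136.2891 192.7975]
 [142.1065 183.3566]
 [193.1714 180.4452]
 [140.0487 179.3967]]
holder [0.4319 0.3405 0.0854] [-0.06  0.84 -0.18  0.57  0.31 -0.78 -0.06 -0.83]
top proj rim [[184.3415 239.0182]
 [174.4547 241.7016]
 [170.7392 240.443 ]
 [158.9539 243.3258]
 [183.4728 229.5379]
 [173.4832 230.8985]
 [169.8919 230.9575]
 [158.0102 232.516 ]]
```

View pics/rim.png

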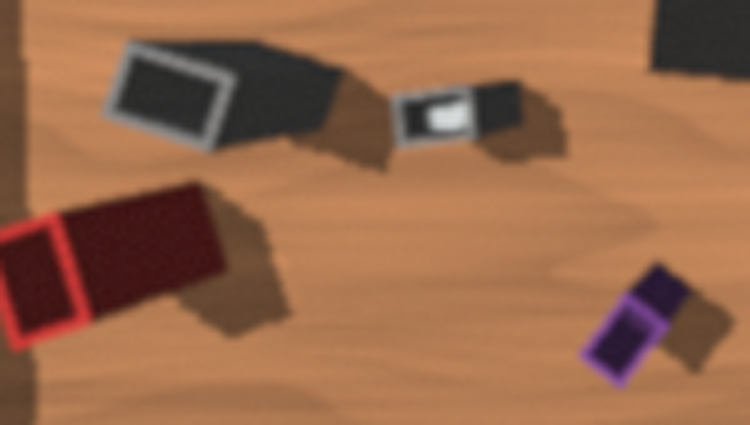

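The crop shows the meant sleeve's rim at (392..478, 88..149) with the bar's bright end at (450,115) inside. The purple sleeve is at (625,340), and the large grey one at (170,95).

```bash
python3 - <<'E'
from h import *
from scipy.optimize import least_squares
np.set_printoptions(precision=4,suppress=True)
P={n:arm.get_image(n) for n in("scene","top")}
def rz(v,X):
    c,s=np.cos(v[2]),np.sin(v[2]);return np.array(X)@np.array([[c,s,0],[-s,c,0],[0,0,1]])+[v[0],v[1],0]
B2=[[.016,-.023,0],[.016,.023,0],[-.016,-.023,.16],[-.016,.023,.16]]
U2=np.array([[165,313],[218,318],[182,141],[238,145]])/4+[290-.375,125-.375]
B1=[[.016,.023,.16],[-.016,.023,.16],[.016,-.023,.16],[-.016,-.023,.16],[.016,-.023,0],[-.016,-.023,0]]
U1=np.array([[392,94],[400,149],[470,88],[478,138],[520,82],[523,125]])/5+[80-.4,215-.4]
f=lambda v:np.r_[(proj(P["scene"],rz(v,B2))-U2).ravel(),(proj(P["top"],rz(v,B1))-U1).ravel()]
r=least_squares(f,[.43,.34,0]);print("holder",r.x,r.fun.round(2))
r1=least_squares(lambda v:f(v)[8:],[.43,.34,0]);print("top only",r1.x,r1.fun.round(2))
# height check: rim centre seen in both views
print("rim tri",tri(uv2ray(P["top"],U1[:2].mean(0)*.5+U1[2:4].mean(0)*.5),uv2ray(P["scene"],(np.array([208.5,150.5])/4+[289.6,124.6]))))
c=lambda x,y:np.array([x,y])/5+[79.6,214.6]
tr=np.mean([c(583,355),c(620,388),c(670,328),c(628,290)],0)
print("purple rim",tri(uv2ray(P["top"],tr),uv2ray(P["scene"],np.array([92,71])/4+[289.6,124.6])))
print("purple base corners",onz(P["top"],c(660,262),0),onz(P["top"],c(692,288),0))
for z in(.1,.12,.15): print([onz(P["top"],c(*q),z)[:2] for q in((583,355),(670,328),(628,290))])
print("biggrey",[onz(P["top"],c(*q),0)[:2] for q in((343,70),(325,130))])
o=arm.observe();print(R.from_rotvec(o["ee_rot"]).as_matrix())
E
```

```text
holder [0.4292 0.34   0.0924] [-0.12  0.44 -0.27  0.12  0.17 -1.13 -0.23 -1.22  0.14  0.07 -0.44 -0.12
  0.01 -0.45 -0.54  0.34 -0.02 -0.72  0.32  0.16]
top only [0.4289 0.3397 0.0981] [ 0.22  0.25 -0.3   0.05  0.08 -0.37 -0.42  0.43  0.04 -0.64  0.43  0.23]
rim tri (array([0.4291, 0.3392, 0.1568]), np.float64(0.0019227273053992286))
purple rim (array([0.2962, 0.2282, 0.1565]), np.float64(0.0007982295916787108))
purple base corners [0.3229 0.2254 0.    ] [0.3052 0.2042 0.    ]
[array([0.2787, 0.2622]), array([0.2942, 0.2083]), array([0.3179, 0.234 ])]
[array([0.282 , 0.2591]), array([0.2972, 0.2061]), array([0.3205, 0.2314])]
[array([0.2869, 0.2545]), array([0.3017, 0.2028]), array([0.3245, 0.2275])]
biggrey [array([0.4552, 0.4379]), array([0.4151, 0.45  ])]
[[ 0.9545  0.2981  0.    ]
 [ 0.2981 -0.9545 -0.    ]
 [-0.      0.     -1.    ]]
```

```bash
cat >> h.py <<'E'
def tool(yaw,pitch):
    """z axis at heading yaw, elevation -pitch (pi/2=down); y = -(left)"""
    ex=np.array([np.cos(yaw),np.sin(yaw),0]);z=np.cos(pitch)*ex-np.sin(pitch)*np.array([0,0,1])
    y=np.array([np.sin(yaw),-np.cos(yaw),0]);return np.stack([np.cross(y,z),y,z],1)
def cur():
    o=arm.observe();return np.array(o["position"]),R.from_rotvec(o["ee_rot"])
def rows(wps,claw,vmax=4.5,wmax=.14,start=None):
    """wps: list of (pos, 3x3, [vmax cm]) -> prints rows"""
    p,r=start if start else cur();D=[];A=[]
    for w in wps:
        q,M=np.array(w[0]),R.from_matrix(w[1]);v=w[2] if len(w)>2 else vmax
        rv=(r.inv()*M).as_rotvec();n=max(1,int(np.ceil(max(np.linalg.norm(q-p)*100/v,np.linalg.norm(rv)/wmax)-1e-6)))
        p0,r0=p,r
        for i in range(n):
            t=p0+(q-p0)*(i+1)/n;tr=r0*R.from_rotvec(rv*(i+1)/n)
            d=(r.inv().apply(t-p)*100).round(2);a=(r.inv()*tr).as_rotvec().round(3)
            D.append((d+0).tolist());A.append((a+0).tolist());p=p+r.apply(d)/100;r=r*R.from_rotvec(a)
    print(len(D),"end",p.round(4),r.as_rotvec().round(3))
    for i in range(0,len(D),20): print('"claw":',[claw]*len(D[i:i+20]),'\n"delta_pos":',D[i:i+20],'\n"angular":',A[i:i+20])
E
python3 - <<'E'
from h import *
y=.094;d=np.pi/2;T=tool(y,np.radians(40))
g=np.array([.429,.340,.115])-.007*T[:,0]*0-.007*np.array([np.cos(y),np.sin(y),0])
tcp=g+.019*T[:,2];print(tcp,tcp-.11*T[:,2])
rows([([.42,-.28,.36],tool(.2,d)),([.46,.12,.36],tool(y,d)),(tcp-.11*T[:,2],T)],9.1)
E
```

```text
[0.43652149 0.34070911 0.10278704] [0.35262861 0.33279987 0.17349367]
26 end [0.3527 0.3328 0.1735] [-2.809 -0.132 -1.31 ]
"claw": [9.1, 9.1, 9.1, 9.1, 9.1, 9.1, 9.1, 9.1, 9.1, 9.1, 9.1, 9.1, 9.1, 9.1, 9.1, 9.1, 9.1, 9.1, 9.1, 9.1] 
"delta_pos": [[3.17, -2.33, -1.33], [3.15, -2.35, -1.34], [3.13, -2.39, -1.33], [3.1, -2.43, -1.33], [3.08, -2.45, -1.33], [3.05, -2.48, -1.34], [3.02, -2.52, -1.33], [3.0, -2.55, -1.33], [2.97, -2.58, -1.33], [2.95, -2.6, -1.34], [1.32, -4.27, 0.0], [1.26, -4.28, 0.0], [1.22, -4.3, 0.0], [1.17, -4.31, 0.0], [1.11, -4.33, 0.0], [1.07, -4.34, 0.0], [1.01, -4.35, 0.0], [0.97, -4.36, 0.0], [0.91, -4.37, 0.0], [-1.24, -3.17, 2.66]] 
"angular": [[0.0, 0.0, 0.01], [0.0, 0.0, 0.011], [0.0, 0.0, 0.01], [0.0, 0.0, 0.01], [0.0, 0.0, 0.01], [0.0, 0.0, 0.011], [0.0, 0.0, 0.01], [0.0, 0.0, 0.01], [0.0, 0.0, 0.01], [0.0, 0.0, 0.011], [0.0, 0.0, 0.012], [0.0, 0.0, 0.011], [0.0, 0.0, 0.012], [0.0, 0.0, 0.012], [0.0, 0.0, 0.012], [0.0, 0.0, 0.011], [0.0, 0.0, 0.012], [0.0, 0.0, 0.012], [0.0, 0.0, 0.012], [0.0, 0.125, 0.0]]
"claw": [9.1, 9.1, 9.1, 9.1, 9.1, 9.1] 
"delta_pos": [[-1.57, -3.17, 2.49], [-1.86, -3.17, 2.28], [-2.13, -3.17, 2.03], [-2.37, -3.17, 1.74], [-2.56, -3.17, 1.44], [-2.72, -3.17, 1.11]] 
"angular": [[0.0, 0.124, 0.0], [0.0, 0.125, 0.0], [0.0, 0.125, 0.0], [0.0, 0.124, 0.0], [0.0, 0.125, 0.0], [0.0, 0.125, 0.0]]
```

{"api": "carry_out", "payload": {"claw": [9.1, 9.1, 9.1, 9.1, 9.1, 9.1, 9.1, 9.1, 9.1, 9.1, 9.1, 9.1, 9.1, 9.1, 9.1, 9.1, 9.1, 9.1, 9.1], "delta_pos": [[3.2, -2.3, -1.3], [3.2, -2.4, -1.3], [3.1, -2.4, -1.3], [3.1, -2.4, -1.3], [3.1, -2.5, -1.3], [3.1, -2.5, -1.3], [3.0, -2.5, -1.3], [3.0, -2.6, -1.4], [3.0, -2.6, -1.4], [3.0, -2.6, -1.4], [1.3, -4.3, 0], [1.3, -4.3, 0], [1.2, -4.3, 0], [1.2, -4.3, 0], [1.1, -4.3, 0], [1.1, -4.3, 0], [1.0, -4.4, 0], [1.0, -4.4, 0], [0.9, -4.4, 0]], "angular": [[0, 0, 0.01], [0, 0, 0.01], [0, 0, 0.01], [0, 0, 0.01], [0, 0, 0.01], [0, 0, 0.01], [0, 0, 0.01], [0, 0, 0.01], [0, 0, 0.01], [0, 0, 0.01], [0, 0, 0.012], [0, 0, 0.012], [0, 0, 0.012], [0, 0, 0.012], [0, 0, 0.012], [0, 0, 0.012], [0, 0, 0.012], [0, 0, 0.012], [0, 0, 0.012]]}}

```text
clock: 3.7
position: [0.4607, 0.1247, 0.36]
ee_rot: [3.138, 0.147, 0.001]
force: [0.2, -0.4, -0.1]
width: 0.994
gripper_force: 0.0
```

{"api": "carry_out", "payload": {"claw": [9.1, 9.1, 9.1, 9.1, 9.1, 9.1, 9.1, 9.1, 9.1], "delta_pos": [[-1.2, -3.2, 2.7], [-1.6, -3.2, 2.5], [-1.9, -3.2, 2.3], [-2.1, -3.2, 2.0], [-2.4, -3.2, 1.7], [-2.6, -3.2, 1.4], [-2.7, -3.2, 1.1], [0, 0, 0], [0, 0, 0]], "angular": [[0, 0.125, 0], [0, 0.125, 0], [0, 0.125, 0], [0, 0.125, 0], [0, 0.125, 0], [0, 0.125, 0], [0, 0.125, 0], [0, 0, 0], [0, 0, 0]]}}

```text
clock: 4.6
position: [0.359, 0.2488, 0.2656]
ee_rot: [-2.909, -0.139, -1.017]
force: [1.4, -0.2, 0.6]
width: 0.993
gripper_force: 0.0
```

```bash
python3 - <<'E'
from h import *
o=arm.observe();print(o["joints"].round(3),o["dq"].round(3),o["position"].round(4));M=R.from_rotvec(o["ee_rot"]).as_matrix();print(M.round(3))
E
```

```text
[ 0.406 -0.29  -1.253  2.336  0.436  0.428 -2.736] [-0.031  0.107  0.047 -0.042  0.008  0.015  0.002] [0.359  0.2488 0.2656]
[[ 0.779  0.104  0.619]
 [ 0.066 -0.994  0.083]
 [ 0.624 -0.024 -0.781]]
```

{"api": "carry_out", "payload": {"claw": [9.1], "delta_pos": [[0, 0, 0]], "angular": [[0, 0, 0]]}}

```text
clock: 4.7
position: [0.3597, 0.2498, 0.2652]
ee_rot: [-2.907, -0.136, -1.008]
force: [-0.7, 0.1, 0.3]
width: 0.99
gripper_force: 0.0
```

```bash
cat > fk.py <<'E'
from h import *
from scipy.optimize import least_squares
import itertools
def fk(j,par,sg):
    # par: o1..o7 small-set, lengths H,L1,L2,L3, offsets a1(shoulder),a2(elbow),a3(wrist)
    o1,o7,H,L1,L2,L3,a1,a2,a3=par
    r=R.from_euler("z",sg[0]*j[0]+o1);p=np.array([0,0,H])+r.apply([a1,0,0])
    r=r*R.from_euler("y",j[1])*R.from_euler("z",sg[1]*j[2]);p=p+r.apply([a2,0,L1])
    r=r*R.from_euler("y",j[3]);p=p+r.apply([-a2,0,L2])
    r=r*R.from_euler("z",sg[2]*j[4])*R.from_euler("y",j[5]);p=p+r.apply([a3,0,L3])
    return p,r*R.from_euler("z",sg[3]*j[6]+o7)
E
python3 - <<'E'
from fk import *
o=arm.observe();print(o["joints"].round(4))
data=[(np.array([1.165,.434,.025,1.573,-.012,1.134,-.075]),np.array([.186,-.597,.227]),R.from_rotvec([3.106,.474,0])),
(o["joints"],o["position"],R.from_rotvec(o["ee_rot"]))]
for sg in itertools.product([1,-1],repeat=4):
    def f(v):
        e=[]
        for j,p,r in data:
            q,s=fk(j,v,sg);e+=list(q-p)+list((s.inv()*r).as_rotvec()*.3)
        return np.r_[e,1e-2*np.array(v[6:])]
    best=min((least_squares(f,[a,b,.3,.4,.4,.2,0,0,0]) for a in(0,1.6,3.1,-1.6) for b in(0,1.6,3.1,-1.6)),key=lambda r:r.cost)
    print(sg,best.cost.round(6),best.x.round(3))
E
```

```text
[ 0.4034 -0.2821 -1.2501  2.3334  0.4361  0.4288 -2.7365]
(1, 1, 1, 1) 0.00522 [ 0.651 -1.356 -0.108 -0.663 -0.434 -0.191 -0.109  1.158  1.384]
(1, 1, 1, -1) 0.040368 [ 0.698 -0.985  1.317 -1.291 -0.166  0.138 -0.113  0.307  0.227]
(1, 1, -1, 1) 0.030057 [ 1.025 -0.606  8.089  6.552  1.216 11.795  0.588 -3.086  0.939]
(1, 1, -1, -1) 0.098073 [ 1.22   6.185 11.782 11.309  2.029 18.544  0.968 -4.975  1.499]
(1, -1, 1, 1) 0.210271 [ 5.872  5.099 20.418 22.409  3.887 34.241  2.154 -9.557  2.675]
(1, -1, 1, -1) 0.110512 [-2.098  0.754  6.235  9.301  1.622 12.15   0.632 -3.321  1.011]
(1, -1, -1, 1) 0.144602 [-2.241  0.722  4.743 -1.389  1.196  1.194 -0.082 -3.207 -4.46 ]
(1, -1, -1, -1) 0.070513 [ 4.075  1.067  5.73  -1.821  1.381  1.43  -0.08  -3.785 -5.238]
(-1, 1, 1, 1) 0.110119 [ 2.812 -0.883 -6.092  1.476 -1.539 -2.06  -0.393  4.676  5.66 ]
(-1, 1, 1, -1) 0.200054 [ 2.833 -0.555 -5.454  1.201 -1.422 -1.911 -0.392  4.282  5.131]
(-1, 1, -1, 1) 0.155995 [ -3.724  -0.706  -8.955 -13.472  -2.16  -17.861  -1.476   5.421  -1.341]
(-1, 1, -1, -1) 0.157585 [  0.731   1.101 -15.739 -19.393  -3.265 -28.358  -1.401   7.88   -2.466]
(-1, -1, 1, 1) 0.065891 [ -0.767   0.14  -13.734 -16.175  -2.555 -24.149  -1.644   7.023  -1.923]
(-1, -1, 1, -1) 0.014609 [ -0.554   0.665  -9.812 -11.505  -1.734 -17.292  -1.152   5.056  -1.406]
(-1, -1, -1, 1) 0.01998 [-0.118  1.136 -0.719  1.001  0.233  0.136 -0.005  0.561  0.748]
(-1, -1, -1, -1) 0.000117 [-0.072  1.507  0.709  0.411  0.5    0.497  0.011 -0.302 -0.389]
```

```bash
python3 - <<'E'
from h import *
y=.094;d=np.pi/2
def zr(M,a): return M@R.from_euler("z",a).as_matrix()
T=tool(y,d)
rows([([.43,.2,.33],T),([.43,.2,.33],zr(T,-1.5)),([.43,.2,.33],zr(T,-3.1415))],9.1)
E
```

```text
28 end [0.43 0.2  0.33] [-0.148  3.138 -0.   ]
"claw": [9.1, 9.1, 9.1, 9.1, 9.1, 9.1, 9.1, 9.1, 9.1, 9.1, 9.1, 9.1, 9.1, 9.1, 9.1, 9.1, 9.1, 9.1, 9.1, 9.1] 
"delta_pos": [[1.84, 1.1, -0.24], [1.79, 1.1, -0.47], [1.71, 1.1, -0.71], [1.61, 1.11, -0.91], [1.46, 1.12, -1.12], [0.0, 0.0, 0.0], [0.0, 0.0, 0.0], [0.0, 0.0, 0.0], [0.0, 0.0, 0.0], [0.0, 0.0, 0.0], [0.0, 0.0, 0.0], [0.0, 0.0, 0.0], [0.0, 0.0, 0.0], [0.0, 0.0, 0.0], [0.0, 0.0, 0.0], [0.0, 0.0, 0.0], [0.0, 0.0, 0.0], [0.0, 0.0, 0.0], [0.0, 0.0, 0.0], [0.0, 0.0, 0.0]] 
"angular": [[-0.006, -0.134, 0.0], [-0.007, -0.134, 0.0], [-0.006, -0.133, 0.0], [-0.006, -0.134, 0.0], [-0.007, -0.134, 0.0], [0.0, 0.0, -0.136], [0.0, 0.0, -0.137], [0.0, 0.0, -0.136], [0.0, 0.0, -0.137], [0.0, 0.0, -0.136], [0.0, 0.0, -0.136], [0.0, 0.0, -0.137], [0.0, 0.0, -0.136], [0.0, 0.0, -0.136], [0.0, 0.0, -0.137], [0.0, 0.0, -0.136], [0.0, 0.0, -0.137], [0.0, 0.0, -0.137], [0.0, 0.0, -0.136], [0.0, 0.0, -0.137]]
"claw": [9.1, 9.1, 9.1, 9.1, 9.1, 9.1, 9.1, 9.1] 
"delta_pos": [[0.0, 0.0, 0.0], [0.0, 0.0, 0.0], [0.0, 0.0, 0.0], [0.0, 0.0, 0.0], [0.0, 0.0, 0.0], [0.0, 0.0, 0.0], [0.0, 0.0, 0.0], [0.0, 0.0, 0.0]] 
"angular": [[0.0, 0.0, -0.137], [0.0, 0.0, -0.137], [0.0, 0.0, -0.137], [0.0, 0.0, -0.137], [0.0, 0.0, -0.136], [0.0, 0.0, -0.137], [0.0, 0.0, -0.137], [0.0, 0.0, -0.137]]
```

{"api": "carry_out", "payload": {"claw": [9.1, 9.1, 9.1, 9.1, 9.1, 9.1, 9.1, 9.1, 9.1, 9.1, 9.1], "delta_pos": [[1.8, 1.1, -0.2], [1.8, 1.1, -0.5], [1.7, 1.1, -0.7], [1.6, 1.1, -0.9], [1.5, 1.1, -1.1], [0, 0, 0], [0, 0, 0], [0, 0, 0], [0, 0, 0], [0, 0, 0], [0, 0, 0]], "angular": [[-0.007, -0.134, 0], [-0.007, -0.134, 0], [-0.007, -0.134, 0], [-0.007, -0.134, 0], [-0.007, -0.134, 0], [0, 0, -0.14], [0, 0, -0.14], [0, 0, -0.14], [0, 0, -0.14], [0, 0, -0.14], [0, 0, -0.14]]}}

```text
clock: 5.8
position: [0.429, 0.201, 0.3273]
ee_rot: [2.8, 1.419, 0.009]
force: [0.2, 0.2, -0.0]
width: 0.992
gripper_force: 0.0
```

```bash
python3 - <<'E'
from h import *
o=arm.observe();print(o["clock"],o["joints"].tolist(),o["position"].tolist(),o["ee_rot"].tolist())
E
```

```text
5.8 [0.2600899579866917, 0.2333199195468049, -0.9726886754632235, 1.7121981037077603, 0.20418215512183865, 1.2968617138374214, -1.3875067732914856] [0.42902448825952433, 0.20100742108794478, 0.32725247482222963] [2.799676794877088, 1.418673015684169, 0.009041434392597105]
```

{"api": "carry_out", "payload": {"claw": [9.1, 9.1, 9.1, 9.1, 9.1, 9.1, 9.1, 9.1, 9.1, 9.1], "delta_pos": [[0, 0, 0], [0, 0, 0], [0, 0, 0], [0, 0, 0], [0, 0, 0], [0, 0, 0], [0, 0, 0], [0, 0, 0], [0, 0, 0], [0, 0, 0]], "angular": [[0, 0, -0.14], [0, 0, -0.14], [0, 0, -0.14], [0, 0, -0.14], [0, 0, -0.14], [0, 0, -0.14], [0, 0, -0.14], [0, 0, -0.14], [0, 0, -0.14], [0, 0, -0.14]]}}

```text
clock: 6.8
position: [0.4291, 0.2009, 0.3275]
ee_rot: [1.227, 2.886, 0.005]
force: [-0.1, -0.2, 0.1]
width: 0.992
gripper_force: 0.0
```

```bash
python3 - <<'E'
from h import *
o=arm.observe();print(o["clock"],o["joints"].tolist(),o["position"].tolist(),o["ee_rot"].tolist())
E
```

```text
6.8 [0.41391479550803856, 0.31414169099043027, -1.2157545043441413, 1.7044014060138921, 0.30701475106148224, 1.330410400138893, -0.09195549585118586] [0.4290769286016181, 0.20087229345164748, 0.3274874063231876] [1.2267775588980883, 2.885971663908256, 0.005484131549593074]
```

```bash
cat > data.py <<'E'
D=[([1.165,.434,.025,1.573,-.012,1.134,-.075],[.186,-.597,.227],[3.106,.474,0]),
([0.4034,-0.2821,-1.2501,2.3334,0.4361,0.4288,-2.7365],[0.3597,0.2498,0.2652],[-2.907,-0.136,-1.008]),
([0.2600899579866917,0.2333199195468049,-0.9726886754632235,1.7121981037077603,0.20418215512183865,1.2968617138374214,-1.3875067732914856],[0.42902448825952433,0.20100742108794478,0.32725247482222963],[2.799676794877088,1.418673015684169,0.009041434392597105]),
([0.41391479550803856,0.31414169099043027,-1.2157545043441413,1.7044014060138921,0.30701475106148224,1.330410400138893,-0.09195549585118586],[0.4290769286016181,0.20087229345164748,0.3274874063231876],[1.2267775588980883,2.885971663908256,0.005484131549593074])]
E
cat > fk.py <<'E'
from h import *
from scipy.optimize import least_squares
import itertools
def fk(j,v,sg):
    o1,o7,o3,o5,H,L1,L2,L3,a1,a2,a3,a4,b=v
    r=R.from_euler("z",sg[0]*j[0]+o1);p=np.array([0,0,H])+r.apply([a1,0,0])
    r=r*R.from_euler("y",sg[4]*j[1])*R.from_euler("z",sg[1]*j[2]+o3);p=p+r.apply([a2,b,L1])
    r=r*R.from_euler("y",sg[5]*j[3]);p=p+r.apply([a4,0,L2])
    r=r*R.from_euler("z",sg[2]*j[4]+o5)*R.from_euler("y",sg[6]*j[5]);p=p+r.apply([a3,0,L3])
    return p,r*R.from_euler("z",sg[3]*j[6]+o7)
E
python3 - <<'E'
from fk import *
from data import D
rng=np.random.default_rng(0);res=[]
for sg in itertools.product([1,-1],repeat=4):
  sg=sg+(1,1,1)
  def f(v):
    e=[]
    for j,p,r in D:
        q,s=fk(j,v,sg);e+=list(q-p)+list((s.inv()*R.from_rotvec(r)).as_rotvec()*.3)
    return np.r_[e,1e-3*np.array(v[8:])]
  for k in range(10):
    x0=np.r_[rng.choice([0,1.57,3.14,-1.57],2),0,0,.3,.4,.4,.2,np.zeros(5)]
    r=least_squares(f,x0,max_nfev=60);res.append((r.cost,sg,r.x))
res.sort(key=lambda t:t[0])
for c,s,x in res[:4]: print(c,s,x.round(4))
E
```

```text
0.0001221155199343638 (-1, -1, -1, -1, 1, 1, 1) [-0.0246 -4.7574 -0.0204  0.0059  0.2716  0.7466  0.4972  0.4893 -0.0477
 -0.0608  0.0182  0.0521 -0.0268]
0.0001221155199345578 (-1, -1, -1, -1, 1, 1, 1) [-0.0246  1.5258 -0.0204  0.0059  0.2716  0.7466  0.4972  0.4893 -0.0477
 -0.0608  0.0182  0.0521 -0.0268]
0.00012211551993651467 (-1, -1, -1, -1, 1, 1, 1) [-0.0246  1.5258 -0.0204  0.0059  0.2716  0.7466  0.4972  0.4893 -0.0477
 -0.0608  0.0182  0.0521 -0.0268]
0.00012211551993776134 (-1, -1, -1, -1, 1, 1, 1) [-0.0246  1.5258 -0.0204  0.0059  0.2716  0.7466  0.4972  0.4893 -0.0477
 -0.0608  0.0182  0.0521 -0.0268]
```

```bash
cat >> fk.py <<'E'
V=[-0.0246,1.5258,-0.0204,0.0059,0.2716,0.7466,0.4972,0.4893,-0.0477,-0.0608,0.0182,0.0521,-0.0268];SG=(-1,-1,-1,-1,1,1,1)
LO=np.array([-2.62,-.44,-1.27,.08,-1.32,.12,-2.74]);HI=np.array([2.62,2.09,1.32,2.57,4.46,2,2.74])
def ik(p,M,n=12,seed=None):
    rng=np.random.default_rng(1);best=None
    for k in range(n):
        x0=seed if (k==0 and seed is not None) else rng.uniform(LO,HI)
        def f(j):
            q,s=fk(j,V,SG);return np.r_[q-p,(s.inv()*R.from_matrix(M)).as_rotvec()*.3]
        r=least_squares(f,np.clip(x0,LO+1e-3,HI-1e-3),bounds=(LO,HI),max_nfev=80)
        if best is None or r.cost<best.cost: best=r
        if best.cost<1e-7: break
    return best.x,np.sqrt(2*best.cost)
E
python3 - <<'E'
from fk import *
from data import D
for j,p,r in D:
    q,s=fk(j,V,SG);print((q-p).round(4),(s.inv()*R.from_rotvec(r)).as_rotvec().round(4))
fl=np.diag([-1,-1,1.])
o=arm.observe();y=.094
for nm,p,a,yy in [("pre",[.353,.333,.174],40,y),("pre30",[.345,.333,.16],30,y),("pre55",[.37,.333,.20],55,y),("grasp",[.4365,.341,.103],40,y),("lay130",[.40,.30,.008],130,y),("lay130r",[.45,.27,.008],130,.5),("lay115",[.40,.30,.008],115,y),("lay100",[.40,.30,.008],100,y),("re60",[.40,.30,.01],60,y),("dump105",[.45,.12,.15],105,-.1)]:
    for F,n in((np.eye(3),"same"),(fl,"flip")):
        x,e=ik(p,tool(yy,np.radians(a))@F,seed=o["joints"]);print(nm,n,x.round(2),round(e,4))
E
```

```text
[0.0011 0.0035 0.0016] [ 0.0015  0.0029 -0.0004]
[-0.     -0.0008  0.0005] [ 0.0224 -0.0017  0.0021]
[-0.0066  0.0032  0.0011] [-0.0038  0.0034 -0.001 ]
[ 0.0104 -0.0007 -0.0031] [-0.0064 -0.0033 -0.0004]
pre same [-1.72  0.45 -0.11  2.43  1.28  0.97  1.84] 0.0
pre flip [-1.14  0.55 -0.96  2.44  1.25  1.39 -1.41] 0.0
pre30 same [-1.52  0.76 -0.76  2.52  1.22  1.5   1.34] 0.0
pre30 flip [-1.45  0.8  -0.91  2.52  1.18  1.6  -1.83] 0.0
pre55 same [-0.58  0.29 -1.01  2.26  1.11  1.    2.47] 0.0
pre55 flip [-1.25  0.22 -0.22  2.23  0.98  0.79 -0.54] 0.0
grasp same [-1.12  0.69 -0.63  2.48  1.62  1.24  1.62] 0.0
grasp flip [-0.98  0.75 -0.89  2.49  1.56  1.42 -1.5 ] 0.0
lay130 same [-0.54  0.92  0.07  1.5  -0.29  1.41 -1.8 ] 0.0004
lay130 flip [-0.03  1.07 -0.97  1.51  0.34  1.46  0.63] 0.0
lay130r same [-0.6   0.96  0.01  1.37 -0.05  1.51 -1.64] 0.0003
lay130r flip [-0.2   1.07 -0.84  1.38  0.44  1.63  0.97] 0.0002
lay115 same [-0.65  0.76  0.15  1.69 -0.3   1.13 -1.8 ] 0.0
lay115 flip [ 0.    0.94 -1.06  1.7   0.49  1.25  0.48] 0.0
lay100 same [-0.88  0.65  0.37  1.89 -0.41  0.85 -1.73] 0.0
lay100 flip [-0.02  0.8  -1.07  1.9   0.66  1.02  0.27] 0.0
re60 same [-0.63  0.7  -0.94  2.46  1.61  1.03  1.92] 0.0
re60 flip [-0.62  0.71 -0.96  2.46  1.61  1.04 -1.22] 0.0
dump105 same [-0.74  0.59  0.76  1.77 -0.44  1.25 -1.48] 0.0
dump105 flip [ 0.45  0.68 -1.21  1.77  0.47  1.32  0.57] 0.0
```

```bash
cat >> h.py <<'E'
FL=np.diag([-1,-1,1.])
E
python3 - <<'E'
from h import *
y=.094;T=tool(y,np.radians(40))@FL
g=np.array([.429,.340,.115])-.007*np.array([np.cos(y),np.sin(y),0])
tcp=g+.019*T[:,2]
rows([(tcp-.12*T[:,2],T)],9.1,vmax=3,wmax=.08)
E
```

```text
16 end [0.345  0.3321 0.1799] [-0.107  2.267  0.05 ]
"claw": [9.1, 9.1, 9.1, 9.1, 9.1, 9.1, 9.1, 9.1, 9.1, 9.1, 9.1, 9.1, 9.1, 9.1, 9.1, 9.1] 
"delta_pos": [[0.96, 0.19, 0.92], [0.99, 0.21, 0.88], [1.03, 0.25, 0.82], [1.05, 0.28, 0.79], [1.07, 0.32, 0.74], [1.09, 0.36, 0.69], [1.11, 0.4, 0.64], [1.11, 0.44, 0.6], [1.12, 0.49, 0.56], [1.12, 0.54, 0.51], [1.12, 0.58, 0.47], [1.1, 0.63, 0.42], [1.09, 0.67, 0.39], [1.08, 0.73, 0.35], [1.05, 0.77, 0.32], [1.02, 0.82, 0.28]] 
"angular": [[-0.024, -0.05, -0.052], [-0.024, -0.051, -0.053], [-0.025, -0.05, -0.052], [-0.024, -0.05, -0.053], [-0.024, -0.051, -0.052], [-0.024, -0.05, -0.053], [-0.025, -0.051, -0.052], [-0.024, -0.05, -0.053], [-0.024, -0.05, -0.052], [-0.024, -0.051, -0.053], [-0.025, -0.05, -0.052], [-0.024, -0.05, -0.053], [-0.024, -0.051, -0.052], [-0.024, -0.05, -0.053], [-0.025, -0.05, -0.052], [-0.024, -0.051, -0.053]]
```

{"api": "carry_out", "payload": {"claw": [9.1, 9.1, 9.1, 9.1, 9.1, 9.1, 9.1, 9.1, 9.1, 9.1, 9.1, 9.1, 9.1, 9.1, 9.1, 9.1, 9.1], "delta_pos": [[1, 0.2, 0.9], [1, 0.2, 0.9], [1, 0.2, 0.8], [1, 0.3, 0.8], [1.1, 0.3, 0.7], [1.1, 0.4, 0.7], [1.1, 0.4, 0.6], [1.1, 0.4, 0.6], [1.1, 0.5, 0.6], [1.1, 0.5, 0.5], [1.1, 0.6, 0.5], [1.1, 0.6, 0.4], [1.1, 0.7, 0.4], [1.1, 0.7, 0.4], [1.1, 0.8, 0.3], [1, 0.8, 0.3], [0, 0, 0]], "angular": [[-0.024, -0.05, -0.0525], [-0.024, -0.05, -0.0525], [-0.024, -0.05, -0.0525], [-0.024, -0.05, -0.0525], [-0.024, -0.05, -0.0525], [-0.024, -0.05, -0.0525], [-0.024, -0.05, -0.0525], [-0.024, -0.05, -0.0525], [-0.024, -0.05, -0.0525], [-0.024, -0.05, -0.0525], [-0.024, -0.05, -0.0525], [-0.024, -0.05, -0.0525], [-0.024, -0.05, -0.0525], [-0.024, -0.05, -0.0525], [-0.024, -0.05, -0.0525], [-0.024, -0.05, -0.0525], [0, 0, 0]]}}

```text
clock: 8.5
position: [0.3431, 0.3331, 0.1764]
ee_rot: [-0.111, 2.273, 0.038]
force: [-0.7, -0.2, -0.9]
width: 0.992
gripper_force: 0.0
```

```bash
python3 - <<'E'
from h import *
y=.094;T=tool(y,np.radians(40))@FL
o=arm.observe();print(o["joints"].round(2))
g=np.array([.429,.340,.115])-.007*np.array([np.cos(y),np.sin(y),0])
tcp=g+.019*T[:,2]
rows([(tcp-.12*T[:,2],T),(tcp,T,3)],9.1)
E
```

```text
[-0.66  0.47 -1.08  2.42  1.4   1.33 -1.07]
5 end [0.4365 0.3407 0.1028] [-0.106  2.267  0.05 ]
"claw": [9.1, 9.1, 9.1, 9.1, 9.1] 
"delta_pos": [[-0.38, -0.12, -0.09], [0.0, 0.0, 3.0], [0.0, 0.0, 3.0], [0.0, 0.0, 3.0], [0.0, 0.0, 3.0]] 
"angular": [[-0.007, -0.007, 0.007], [0.0, 0.0, 0.0], [0.0, 0.0, 0.0], [0.0, 0.0, 0.0], [0.0, 0.0, 0.0]]
```

{"api": "carry_out", "payload": {"claw": [9.1, 9.1, 9.1, 9.1, 9.1, 9.1, 9.1], "delta_pos": [[-0.4, -0.1, -0.1], [0, 0, 2.5], [0, 0, 2.5], [0, 0, 2.5], [0, 0, 2.5], [0, 0, 2], [0, 0, 0]], "angular": [[-0.007, -0.007, 0.007], [0, 0, 0], [0, 0, 0], [0, 0, 0], [0, 0, 0], [0, 0, 0], [0, 0, 0]]}}

```text
clock: 9.2
position: [0.4418, 0.3371, 0.107]
ee_rot: [-0.089, 2.263, 0.049]
force: [-0.2, 0.1, 0.3]
width: 0.991
gripper_force: 0.0
```

{"api": "carry_out", "payload": {"claw": [3, 3, 3, 3, 3, 3, 3, 3], "delta_pos": [[0, 0, 0], [0, 0, 0], [0, 0, 0], [0, 0, 0], [0, 0, 0], [0, 0, 0], [0, 0, 0], [0, 0, 0]], "angular": [[0, 0, 0], [0, 0, 0], [0, 0, 0], [0, 0, 0], [0, 0, 0], [0, 0, 0], [0, 0, 0], [0, 0, 0]], "force": 40}}

```text
clock: 10.0
position: [0.4389, 0.3397, 0.1084]
ee_rot: [-0.098, 2.261, 0.055]
force: [-1.5, 0.2, 1.7]
width: 0.504
gripper_force: 39.8
```

```bash
python3 - <<'E'
from fk import *
o=arm.observe();s=o["joints"];print(s.round(2))
rad=np.radians
W=[([.435,.33,.20],40,.094),([.50,.22,.20],85,.094),([.53,.12,.12],124,.094),([.527,.115,.010],128,.094),([.45,.108,.012],60,.094),([.40,.1,.14],105,.094),([.36,.1,.18],105,.094)]
for p,a,y in W:
    s,e=ik(p,tool(y,rad(a))@FL,seed=s);print(p,a,s.round(2),round(e,4))
rows([(p,tool(y,rad(a))@FL) for p,a,y in W[:3]],3.0,vmax=3.5,wmax=.11)
E
```

```text
[-0.56  0.67 -0.92  2.4   1.75  1.32 -1.14]
[0.435, 0.33, 0.2] 40 [-0.83  0.48 -0.95  2.41  1.42  1.28 -1.16] 0.0004
[0.5, 0.22, 0.2] 85 [ 0.31  0.51 -1.26  1.84  0.61  1.13  0.51] 0.0
[0.53, 0.12, 0.12] 124 [ 0.25  0.98 -1.1   1.38  0.48  1.73  0.8 ] 0.0
[0.527, 0.115, 0.01] 128 [ 0.22  1.11 -1.01  1.38  0.51  1.66  0.83] 0.0
[0.45, 0.108, 0.012] 60 [-0.13  0.57 -0.72  2.57  2.01  0.68 -1.  ] 0.0209
[0.4, 0.1, 0.14] 105 [ 0.11  0.47 -0.59  1.85  0.19  1.14  1.11] 0.0
[0.36, 0.1, 0.18] 105 [ 0.13  0.38 -0.6   1.88  0.14  1.19  1.14] 0.0
18 end [0.53 0.12 0.12] [ 0.119 -2.546  0.037]
"claw": [3.0, 3.0, 3.0, 3.0, 3.0, 3.0, 3.0, 3.0, 3.0, 3.0, 3.0, 3.0, 3.0, 3.0, 3.0, 3.0, 3.0, 3.0] 
"delta_pos": [[-2.25, -0.29, -2.07], [-2.25, -0.3, -2.08], [-2.25, -0.3, -2.08], [-0.44, -1.45, 0.52], [-0.48, -1.44, 0.48], [-0.53, -1.45, 0.42], [-0.57, -1.44, 0.38], [-0.6, -1.45, 0.31], [-0.64, -1.44, 0.26], [-0.65, -1.45, 0.19], [-0.67, -1.44, 0.12], [-0.19, -1.46, 1.17], [-0.3, -1.46, 1.14], [-0.42, -1.47, 1.1], [-0.52, -1.46, 1.06], [-0.62, -1.46, 1.01], [-0.71, -1.46, 0.94], [-0.8, -1.47, 0.87]] 
"angular": [[0.0, 0.002, -0.003], [0.0, 0.002, -0.002], [0.001, 0.003, -0.003], [0.0, 0.098, 0.0], [0.0, 0.098, 0.0], [0.0, 0.098, 0.0], [0.0, 0.099, 0.0], [0.0, 0.098, 0.0], [0.0, 0.098, 0.0], [0.0, 0.098, 0.0], [0.0, 0.098, 0.0], [0.0, 0.097, 0.0], [0.0, 0.097, 0.0], [0.0, 0.098, 0.0], [0.0, 0.097, 0.0], [0.0, 0.097, 0.0], [0.0, 0.097, 0.0], [0.0, 0.098, 0.0]]
```

{"api": "carry_out", "payload": {"claw": [3, 3, 3, 3, 3, 3, 3, 3, 3, 3, 3, 3, 3, 3, 3, 3, 3, 3, 3], "delta_pos": [[-2.25, -0.3, -2.1], [-2.25, -0.3, -2.1], [-2.25, -0.3, -2.1], [-0.4, -1.4, 0.5], [-0.5, -1.4, 0.5], [-0.5, -1.5, 0.4], [-0.6, -1.5, 0.4], [-0.6, -1.5, 0.3], [-0.6, -1.4, 0.3], [-0.7, -1.4, 0.2], [-0.7, -1.4, 0.1], [-0.2, -1.5, 1.2], [-0.3, -1.5, 1.1], [-0.4, -1.5, 1.1], [-0.5, -1.5, 1.1], [-0.6, -1.5, 1.0], [-0.7, -1.5, 0.9], [-0.8, -1.5, 0.9], [0, 0, 0]], "angular": [[0, 0.002, -0.003], [0, 0.002, -0.003], [0, 0.002, -0.003], [0, 0.098, 0], [0, 0.098, 0], [0, 0.098, 0], [0, 0.098, 0], [0, 0.098, 0], [0, 0.098, 0], [0, 0.098, 0], [0, 0.098, 0], [0, 0.098, 0], [0, 0.098, 0], [0, 0.098, 0], [0, 0.098, 0], [0, 0.098, 0], [0, 0.098, 0], [0, 0.098, 0], [0, 0, 0]]}}

```text
clock: 11.9
position: [0.5301, 0.1148, 0.1149]
ee_rot: [0.11, -2.547, 0.044]
force: [1.2, 0.3, -6.5]
width: 0.501
gripper_force: 40.0
```

```bash
python3 - <<'E'
from h import *
o=arm.observe();p,r=cur();M=r.as_matrix();print(o["joints"].round(2),p.round(4),M.round(3),np.degrees(np.arctan2(-M[2,2],M[0,2])),o["width"],o["clock"])
P=arm.get_image("scene");save(P,"lift.png",(180,80,420,250),2.5)
E
```

```text
[ 0.23  1.   -0.99  1.34  0.47  1.71  0.9 ] [0.5301 0.1148 0.1149] [[-0.827 -0.088 -0.556]
 [-0.069  0.996 -0.055]
 [ 0.558 -0.007 -0.83 ]] 123.81764317425618 0.5011763470549928 11.9
```

View pics/lift.png

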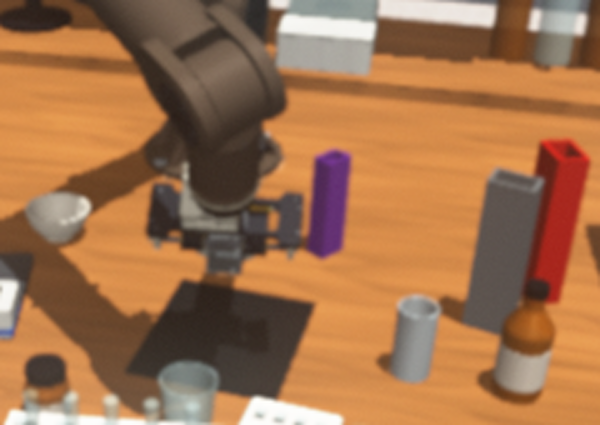

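The picture shows the sleeve held level, its mouth at (225,250) facing the camera and above the mat. Nothing else has moved. Next I lower it.

{"api": "carry_out", "payload": {"claw": [3, 3, 3, 3, 3, 3, 3, 3], "delta_pos": [[-1, 0, 1.5], [-1, 0, 1.5], [-1, 0, 1.5], [-0.8, 0, 1.2], [-0.6, 0, 0.9], [-0.4, 0, 0.6], [-0.2, 0, 0.3], [0, 0, 0]], "angular": [[0, 0, 0], [0, 0, 0], [0, 0, 0], [0, 0, 0], [0, 0, 0], [0, 0, 0], [0, 0, 0], [0, 0, 0]]}}

```text
clock: 12.75
position: [0.5297, 0.1186, 0.0304]
ee_rot: [0.118, -2.555, 0.04]
force: [0.8, -0.7, -5.1]
width: 0.501
gripper_force: 40.0
```

{"api": "carry_out", "payload": {"claw": [3, 3, 3, 3, 3, 3], "delta_pos": [[-0.2, 0, 0.3], [-0.2, 0, 0.3], [-0.2, 0, 0.3], [-0.2, 0, 0.3], [-0.1, 0, 0.2], [0, 0, 0]], "angular": [[0, 0.02, 0], [0, 0.02, 0], [0, 0.02, 0], [0, 0.02, 0], [0, 0, 0], [0, 0, 0]]}}

```text
clock: 13.35
position: [0.5286, 0.1185, 0.0139]
ee_rot: [0.115, -2.474, 0.044]
force: [0.0, -1.3, -2.8]
width: 0.498
gripper_force: 40.0
```

{"api": "carry_out", "payload": {"claw": [3, 3, 3], "delta_pos": [[-0.1, 0, 0.15], [-0.1, 0, 0.15], [0, 0, 0]], "angular": [[0, 0.01, 0], [0, 0.01, 0], [0, 0, 0]]}}

```text
clock: 13.65
position: [0.5288, 0.1186, 0.0106]
ee_rot: [0.113, -2.455, 0.044]
force: [2.4, 0.1, 3.8]
width: 0.499
gripper_force: 40.0
```

Contact is made, so I release.

{"api": "carry_out", "payload": {"claw": [5.2, 5.8, 6.4, 7, 7.5, 7.5, 7.5], "delta_pos": [[0, 0, 0], [0, 0, 0], [0, 0, 0], [0, 0, 0], [0, 0, 0], [0, 0, 0], [0, 0, 0]], "angular": [[0, 0, 0], [0, 0, 0], [0, 0, 0], [0, 0, 0], [0, 0, 0], [0, 0, 0], [0, 0, 0]]}}

```text
clock: 14.35
position: [0.5286, 0.1184, 0.0104]
ee_rot: [0.113, -2.456, 0.045]
force: [0.2, -0.6, 0.1]
width: 0.816
gripper_force: 0.0
```

```bash
python3 - <<'E'
from h import *
from fk import ik
p,r=cur();rad=np.radians
o=arm.observe();M=r.as_matrix();print(p,o["width"],o["force"],o["joints"].round(2),np.degrees(np.arctan2(-M[2,2],M[0,2])),"yaw",np.arctan2(-M[0,1],M[1,1]))
# current sleeve estimate: grasp pt at h=.12
g=p-.019*M[:,2];y=np.arctan2(-M[0,1],M[1,1]);e=np.array([np.cos(y),np.sin(y),0]);print("g",g,"bottom",g-.12*e)
h=.042;a=rad(82)
T=tool(y,a)@FL;g2=g-(.12-h)*e;g2[2]=.025;tcp=g2+.019*T[:,2];print("tcp",tcp)
T1=tool(y,rad(100))@FL
W=[(p-.075*M[:,2],M,3.5),(tcp+[.0,0,.07],T),(tcp,T,2.5)]
s=o["joints"]
for q,m,_ in [w if len(w)==3 else w+(0,) for w in W]: s,er=ik(q,m,seed=s);print(s.round(2),round(er,4))
rows(W,7.5,vmax=3.5,wmax=.12)
E
```

```text
[0.52859078 0.11843065 0.01040066] 0.8156467746354227 [ 0.20008739 -0.61894415  0.07221132] [ 0.19  1.16 -0.92  1.3   0.51  1.67  0.92] 129.04318424072298 yaw 0.0933921289543848
g [0.54053644 0.11959668 0.0251296 ] bottom [0.42105938 0.10840591 0.0251296 ]
tcp [0.46550912 0.11256928 0.00618491]
[ 0.12  1.05 -0.84  1.21  0.39  1.76  0.97] 0.0
[ 0.27  0.45 -0.88  2.14  0.66  0.67  0.61] 0.0
[ 0.17  0.56 -0.81  2.21  0.91  0.57  0.35] 0.0002
13 end [0.4655 0.1125 0.0062] [-0.14   2.999  0.009]
"claw": [7.5, 7.5, 7.5, 7.5, 7.5, 7.5, 7.5, 7.5, 7.5, 7.5, 7.5, 7.5, 7.5] 
"delta_pos": [[0.0, 0.0, -2.5], [0.0, 0.0, -2.5], [0.0, 0.0, -2.5], [1.3, 0.0, 0.91], [1.39, 0.0, 0.76], [1.47, -0.01, 0.59], [1.53, 0.0, 0.41], [1.57, 0.0, 0.23], [1.59, -0.01, 0.04], [1.58, 0.0, -0.14], [0.32, 0.0, 2.31], [0.33, 0.0, 2.31], [0.32, 0.0, 2.31]] 
"angular": [[0.0, 0.0, 0.0], [0.0, 0.0, 0.0], [0.0, 0.0, 0.0], [0.0, -0.118, 0.0], [-0.001, -0.117, 0.0], [0.0, -0.118, 0.0], [-0.001, -0.117, 0.0], [0.0, -0.118, -0.001], [-0.001, -0.118, 0.0], [0.0, -0.117, 0.0], [0.0, 0.0, 0.0], [0.0, 0.0, 0.0], [0.0, 0.0, 0.0]]
```

{"api": "carry_out", "payload": {"claw": [7.5, 7.5, 7.5, 7.5, 7.5, 7.5, 7.5, 7.5, 7.5, 7.5, 7.5], "delta_pos": [[0, 0, -2.5], [0, 0, -2.5], [0, 0, -2.5], [1.3, 0, 0.9], [1.4, 0, 0.8], [1.5, 0, 0.6], [1.5, 0, 0.4], [1.6, 0, 0.2], [1.6, 0, 0], [1.6, 0, -0.1], [0, 0, 0]], "angular": [[0, 0, 0], [0, 0, 0], [0, 0, 0], [0, -0.118, 0], [0, -0.118, 0], [0, -0.118, 0], [0, -0.118, 0], [0, -0.118, 0], [0, -0.118, 0], [0, -0.118, 0], [0, 0, 0]]}}

```text
clock: 15.45
position: [0.4561, 0.1101, 0.0748]
ee_rot: [-0.151, 2.998, -0.003]
force: [1.3, -0.9, 0.3]
width: 0.818
gripper_force: 0.0
```

```bash
python3 - <<'E'
from h import *
P=arm.get_image("scene");Q=arm.get_image("top")
y=.093;e=np.array([np.cos(y),np.sin(y),0]);l=np.array([-np.sin(y),np.cos(y),0]);b=np.array([.421,.108,.002])
X=np.array([b+e*s+l*t+[0,0,z] for s in(0,.16) for t in(-.023,.023) for z in(0,.032)])
f=P["frame"][:,:,::-1].copy();g=Q["frame"][:,:,::-1].copy()
out=[]
for p,f,c in((P,f,(210,150,340,260)),(Q,g,(190,150,320,260))):
    x0,y0,x1,y1=c;f=cv2.resize(f[y0:y1,x0:x1],None,fx=3,fy=3,interpolation=cv2.INTER_CUBIC)
    for u in (proj(p,X)-[x0,y0])*3: cv2.circle(f,tuple(u.astype(int)),2,(0,0,255),-1)
    out.append(f)
cv2.imwrite("pics/laid.png",np.hstack(out));print(arm.observe()["position"],arm.observe()["clock"])
E
```

```text
[0.46359386 0.11179093 0.07655058] 15.55
```

View pics/laid.png

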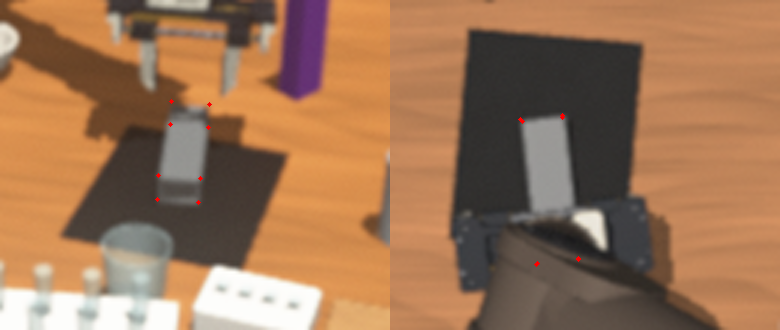

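The picture shows the sleeve lying flat on the mat, mouth at about (180,190) in the left half, and it matches the predicted outline. I go down and grip near the closed end.

{"api": "carry_out", "payload": {"claw": [7.5, 7.5, 7.5, 7.5, 7.5], "delta_pos": [[0.25, 0, 2.3], [0.25, 0, 2.3], [0.2, 0, 1.4], [0.1, 0, 1.0], [0, 0, 0]], "angular": [[0, 0, 0], [0, 0, 0], [0, 0, 0], [0, 0, 0], [0, 0, 0]]}}

```text
clock: 16.05
position: [0.4679, 0.1131, 0.0047]
ee_rot: [-0.139, 2.997, 0.006]
force: [0.6, -0.5, -0.1]
width: 0.817
gripper_force: 0.0
```

{"api": "carry_out", "payload": {"claw": [3, 3, 3, 3, 3, 3, 3], "delta_pos": [[0, 0, 0], [0, 0, 0], [0, 0, 0], [0, 0, 0], [0, 0, 0], [0, 0, 0], [0, 0, 0]], "angular": [[0, 0, 0], [0, 0, 0], [0, 0, 0], [0, 0, 0], [0, 0, 0], [0, 0, 0], [0, 0, 0]], "force": 55}}

```text
clock: 16.75
position: [0.4671, 0.1126, 0.0061]
ee_rot: [-0.14, 2.995, 0.005]
force: [-0.6, -1.4, 6.4]
width: 0.496
gripper_force: 55.0
```

```bash
cat > dump.py <<'E'
from h import *
from fk import ik
p,r=cur();M=r.as_matrix();y=np.arctan2(-M[0,1],M[1,1]);base=np.radians(81.7)
def pose(th,xm,c,back=0):
    """sleeve tilt th deg, mouth lower corner at (xm, height c above mat), drawn back"""
    t=np.radians(th);e=np.array([np.cos(y),np.sin(y),0]);T=tool(y,base+t)@FL
    m=np.array([.4644,.1125,0])+e*((xm-.4644)/np.cos(y))
    g=m-e*(.1165*np.cos(t)-.023*np.sin(t))+np.array([0,0,.002+c+.1165*np.sin(t)+.023*np.cos(t)])
    ax=e*np.cos(t)-np.array([0,0,np.sin(t)])
    return g-ax*back+.019*T[:,2],T
E
python3 - <<'E'
from dump import *
o=arm.observe();s=o["joints"];print(y,s.round(2),np.degrees(np.arctan2(-M[2,2],M[0,2])))
W=[pose(0,.58,.012),pose(14,.575,.012),pose(28,.572,.008),pose(38,.57,.006)]
for w in W+[pose(42,.57,.005),pose(42,.57,.005,.125)]: s,e=ik(*w,seed=s);print(w[0].round(3),s.round(2),round(e,4))
rows(W,3.0,vmax=2.5,wmax=.08)
E
```

```text
0.09326749716546373 [ 0.29  0.66 -0.89  2.21  1.08  0.63  0.26] 81.8225791868498
[0.467 0.113 0.018] [ 0.25  0.57 -0.93  2.2   0.94  0.64  0.31] 0.0
[0.466 0.113 0.046] [ 0.32  0.66 -1.01  1.96  0.62  0.98  0.66] 0.0
[0.474 0.113 0.067] [ 0.24  0.75 -0.88  1.72  0.43  1.25  0.87] 0.0
[0.483 0.114 0.081] [ 0.33  0.99 -1.22  1.57  0.56  1.6   0.68] 0.0
[0.489 0.115 0.086] [ 0.32  1.06 -1.27  1.5   0.57  1.7   0.65] 0.0
[0.396 0.106 0.17 ] [ 0.38  0.87 -1.26  1.64  0.41  1.65  0.66] 0.0
12 end [0.4833 0.1143 0.0813] [ 0.123 -2.621  0.032]
"claw": [3.0, 3.0, 3.0, 3.0, 3.0, 3.0, 3.0, 3.0, 3.0, 3.0, 3.0, 3.0] 
"delta_pos": [[-0.14, 0.01, -1.2], [-0.08, 0.0, -0.68], [-0.04, 0.0, -0.68], [0.0, 0.0, -0.69], [0.04, 0.0, -0.68], [-0.14, 0.0, -0.56], [-0.11, 0.0, -0.56], [-0.08, 0.0, -0.57], [-0.03, 0.0, -0.57], [-0.14, 0.0, -0.55], [-0.1, 0.0, -0.56], [-0.07, 0.0, -0.56]] 
"angular": [[-0.003, -0.002, 0.0], [0.0, 0.061, 0.0], [0.0, 0.061, 0.0], [0.0, 0.061, 0.0], [0.0, 0.062, 0.0], [0.0, 0.061, 0.0], [0.0, 0.061, 0.0], [0.0, 0.061, 0.0], [-0.001, 0.061, 0.0], [0.0, 0.058, 0.0], [0.0, 0.058, 0.0], [0.0, 0.058, 0.0]]
```

{"api": "carry_out", "payload": {"claw": [3, 3, 3, 3, 3, 3, 3, 3, 3, 3, 3, 3, 3], "delta_pos": [[-0.1, 0, -1.2], [-0.1, 0, -0.7], [0, 0, -0.7], [0, 0, -0.7], [0, 0, -0.7], [-0.1, 0, -0.6], [-0.1, 0, -0.6], [-0.1, 0, -0.6], [0, 0, -0.6], [-0.1, 0, -0.5], [-0.1, 0, -0.5], [-0.1, 0, -0.5], [0, 0, 0]], "angular": [[0, 0, 0], [0, 0.061, 0], [0, 0.061, 0], [0, 0.061, 0], [0, 0.061, 0], [0, 0.061, 0], [0, 0.061, 0], [0, 0.061, 0], [0, 0.061, 0], [0, 0.058, 0], [0, 0.058, 0], [0, 0.058, 0], [0, 0, 0]]}}

```text
clock: 18.05
position: [0.4827, 0.1142, 0.0805]
ee_rot: [0.119, -2.618, 0.036]
force: [0.6, -0.2, -1.4]
width: 0.499
gripper_force: 55.0
```

```bash
python3 - <<'E'
from dump import *
o=arm.observe();print(o["clock"],o["joints"].round(2),p,np.degrees(np.arctan2(-M[2,2],M[0,2])),o["force"],o["width"])
P=arm.get_image("scene");save(P,"tip.png",(200,110,350,240),4)
base=np.radians(81.7)
rows([pose(43,.57,.006),pose(43,.57,.006,.04)],3.0,vmax=1.2,wmax=.06)
E
```

```text
18.05 [ 0.28  0.95 -0.99  1.55  0.48  1.5   0.85] [0.48270532 0.11424171 0.08049334] 119.75546900395753 [ 0.61084746 -0.18519864 -1.40477286] 0.498769036880452
6 end [0.4609 0.1122 0.1159] [ 0.116 -2.534  0.036]
"claw": [3.0, 3.0, 3.0, 3.0, 3.0, 3.0] 
"delta_pos": [[-0.13, -0.01, -0.54], [-0.12, -0.01, -0.55], [0.99, 0.0, -0.15], [0.99, 0.0, -0.14], [0.99, 0.0, -0.15], [0.99, 0.0, -0.14]] 
"angular": [[-0.002, 0.043, -0.001], [-0.001, 0.043, 0.0], [0.0, 0.0, 0.0], [0.0, 0.0, 0.0], [0.0, 0.0, 0.0], [0.0, 0.0, 0.0]]
```

View pics/tip.png

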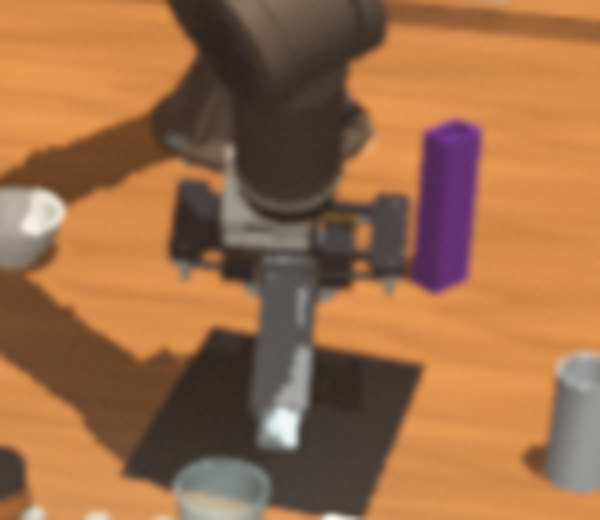

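The bright end of the bar shows at (280,430), just out of the mouth and resting on the mat. I tip a little more and draw back along the sleeve's length.

{"api": "carry_out", "payload": {"claw": [3, 3, 3, 3, 3, 3, 3, 3, 3, 3, 3], "delta_pos": [[-0.13, 0, -0.5], [-0.12, 0, -0.5], [0, 0, 0], [0.99, 0, -0.15], [0.99, 0, -0.15], [0.99, 0, -0.15], [0.99, 0, -0.15], [0.99, 0, -0.15], [0.99, 0, -0.15], [0, 0, 0], [0, 0, 0]], "angular": [[0, 0.043, 0], [0, 0.043, 0], [0, 0, 0], [0, 0, 0], [0, 0, 0], [0, 0, 0], [0, 0, 0], [0, 0, 0], [0, 0, 0], [0, 0, 0], [0, 0, 0]]}}

```text
clock: 19.2
position: [0.4455, 0.1109, 0.1301]
ee_rot: [0.117, -2.534, 0.041]
force: [-0.2, 0.6, -3.2]
width: 0.497
gripper_force: 55.0
```

```bash
python3 - <<'E'
from dump import *
o=arm.observe();print(o["clock"],o["joints"].round(2),p,np.degrees(np.arctan2(-M[2,2],M[0,2])),o["force"],o["width"])
P=arm.get_image("scene");save(P,"tip2.png",(200,110,350,240),4)
E
```

```text
19.2 [ 0.3   0.9  -1.02  1.56  0.4   1.6   0.85] [0.44553149 0.11089279 0.13010007] 124.54759467944484 [-0.18775603  0.55883135 -3.17020608] 0.49702551674027656
```

View pics/tip2.png

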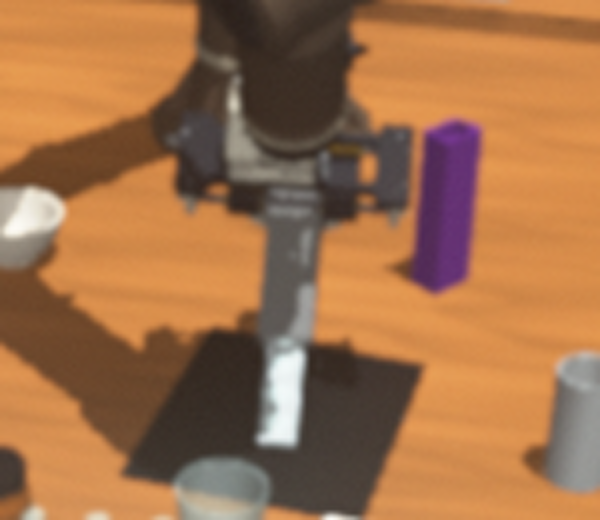

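The bar is about 70 mm out; its lower end is on the mat at (280,440) and the mouth at (290,345). I keep drawing back while swinging down gently about the bar's lower end.

```bash
python3 - <<'E'
from dump import *
t0=np.radians(42.8);e=np.array([np.cos(y),np.sin(y),0]);ax=lambda t:e*np.cos(t)-np.array([0,0,np.sin(t)])
g=p-.019*M[:,2];n=-np.array([e[0]*np.sin(t0),e[1]*np.sin(t0),np.cos(t0)])
B=g+ax(t0)*(.1165+.07)+n*.019;print("B",B)
W=[]
for k in range(1,9):
    t=t0-np.radians(10)*k/8;rot=R.from_rotvec(-np.array([-e[1],e[0],0])*(t0-t))
    G=B+rot.apply(g-B)-ax(t)*.06*k/8;T=rot.as_matrix()@M
    W.append((G+.019*T[:,2],T))
print([round(ik(*w,seed=arm.observe()["joints"],n=3)[1],4) for w in W[::7]],ax(t0),W[-1][1][:,2],M[:,2])
rows(W,3.0)
E
```

```text
B [0.57977324 0.12343296 0.00476413]
[np.float64(0.0), np.float64(0.0)] [ 0.73055145  0.06822087 -0.6794413 ] [-0.41582901 -0.04166948 -0.90848769] [-0.56658149 -0.05574715 -0.82211779]
8 end [0.3758 0.1044 0.137 ] [ 0.124 -2.709  0.033]
"claw": [3.0, 3.0, 3.0, 3.0, 3.0, 3.0, 3.0, 3.0] 
"delta_pos": [[0.8, 0.0, 0.31], [0.8, 0.0, 0.32], [0.8, 0.0, 0.34], [0.8, 0.0, 0.36], [0.81, 0.0, 0.37], [0.81, 0.0, 0.39], [0.81, 0.0, 0.41], [0.81, 0.0, 0.42]] 
"angular": [[0.0, -0.022, 0.0], [0.0, -0.022, 0.0], [0.0, -0.021, 0.0], [0.0, -0.022, 0.0], [0.0, -0.022, 0.0], [0.0, -0.022, 0.0], [0.0, -0.022, 0.0], [0.0, -0.022, 0.001]]
```

{"api": "carry_out", "payload": {"claw": [3, 3, 3, 3, 3, 3, 3, 3, 3, 3, 3, 3, 3], "delta_pos": [[0.8, 0, 0.3], [0.8, 0, 0.3], [0.8, 0, 0.35], [0.8, 0, 0.35], [0.8, 0, 0.4], [0.8, 0, 0.4], [0.8, 0, 0.4], [0.8, 0, 0.4], [1, 0, -0.15], [1.5, 0, -0.2], [1.5, 0, -0.2], [0, 0, 0], [0, 0, 0]], "angular": [[0, -0.022, 0], [0, -0.022, 0], [0, -0.022, 0], [0, -0.022, 0], [0, -0.022, 0], [0, -0.022, 0], [0, -0.022, 0], [0, -0.022, 0], [0, 0, 0], [0, 0, 0], [0, 0, 0], [0, 0, 0], [0, 0, 0]]}}

```text
clock: 20.55
position: [0.3425, 0.1013, 0.1591]
ee_rot: [0.125, -2.71, 0.032]
force: [0.9, -0.5, -2.9]
width: 0.496
gripper_force: 55.0
```

```bash
python3 - <<'E'
from dump import *
o=arm.observe();print(o["clock"],o["joints"].round(2),p,np.degrees(np.arctan2(-M[2,2],M[0,2])),o["force"],o["width"])
P=arm.get_image("scene");save(P,"out.png",(200,110,350,240),4)
Q=arm.get_image("top")
for l in("bar",):
  for n,q in(("s",P),("t",Q)):
    for r in arm.place_of(l,q)[:2]: print(n,px(r["centre"]),r["conf"],onz(q,px(r["centre"]),.009))
    for r in arm.trace(l,q)[:1]:
        print(fit([q],[r["region"].astype(np.float32)],boxpts(.11,.03,.002,.016),onz(q,px(r["centre"]),.009)[:2].tolist()+[.1]))
E
```

```text
20.55 [ 0.47  0.65 -1.16  1.91  0.35  1.35  0.79] [0.34248244 0.10132428 0.15907462] 114.45356095389579 [ 0.94022374 -0.50961715 -2.91435587] 0.4958905941893857
s [266.1888 211.6992] 0.66 [0.56150947 0.10824165 0.009     ]
(array([0.55620095, 0.12216835, 0.11594661]), np.float64(0.13596493005752563))
(array([ 0.64379765,  0.1372077 , -1.58690763]), np.float64(0.7617834210395813))
```

View pics/out.png

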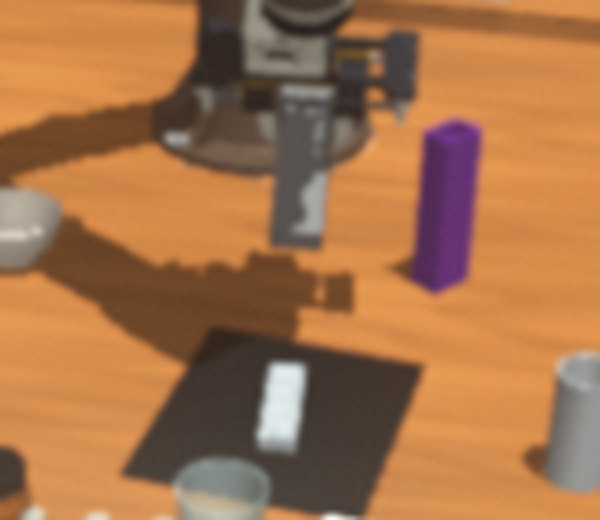

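The picture shows the bar flat on the mat at (282,405), with the empty sleeve clear at (300,170). I'll put the sleeve down near where it stood, clear of the canister.

```bash
python3 - <<'E'
from dump import *
T=tool(.093,np.radians(81.7))@FL;f=lambda x,yy,z:(np.array([x,yy,z])+.019*T[:,2],T)
W=[f(.43,.16,.16),f(.425,.285,.11),f(.425,.285,.032)]
s=arm.observe()["joints"]
for w in W: s,e=ik(*w,seed=s,n=4);print(s.round(2),round(e,4))
rows([W[0]],3.0,vmax=4,wmax=.12);rows([W[1],W[2]+(2.5,)],3.0,vmax=4,wmax=.12,start=(W[0][0],R.from_matrix(T)))
E
```

```text
[ 0.4   0.4  -1.2   2.1   0.62  0.86  0.5 ] 0.0
[ 0.05  0.6  -1.26  2.06  0.88  0.97 -0.01] 0.0
[-0.42  0.53 -0.51  2.11  0.69  0.54  0.21] 0.0
5 end [0.4327 0.1602 0.1412] [-0.139  2.994  0.01 ]
"claw": [3.0, 3.0, 3.0, 3.0, 3.0] 
"delta_pos": [[-1.88, 1.0, -0.48], [-1.92, 1.01, -0.27], [-1.94, 1.0, -0.04], [-1.93, 1.0, 0.19], [-1.9, 1.0, 0.4]] 
"angular": [[-0.001, -0.115, 0.0], [0.0, -0.115, 0.0], [-0.001, -0.115, 0.0], [0.0, -0.115, 0.0], [-0.001, -0.115, 0.0]]
8 end [0.4277 0.2852 0.0132] [-0.139  2.994  0.01 ]
"claw": [3.0, 3.0, 3.0, 3.0, 3.0, 3.0, 3.0, 3.0] 
"delta_pos": [[0.02, 3.12, 1.26], [0.01, 3.13, 1.26], [0.02, 3.12, 1.26], [0.02, 3.12, 1.26], [0.28, 0.0, 1.93], [0.28, 0.0, 1.93], [0.28, 0.0, 1.93], [0.28, 0.0, 1.93]] 
"angular": [[0.0, 0.0, 0.0], [0.0, 0.0, 0.0], [0.0, 0.0, 0.0], [0.0, 0.0, 0.0], [0.0, 0.0, 0.0], [0.0, 0.0, 0.0], [0.0, 0.0, 0.0], [0.0, 0.0, 0.0]]
```

{"api": "carry_out", "payload": {"claw": [3, 3, 3, 3, 3, 3, 3, 3, 3, 3, 3, 3, 3, 3], "delta_pos": [[-1.9, 1, -0.5], [-1.9, 1, -0.3], [-1.9, 1, 0], [-1.9, 1, 0.2], [-1.9, 1, 0.4], [0, 3.1, 1.3], [0, 3.1, 1.3], [0, 3.1, 1.3], [0, 3.1, 1.3], [0.3, 0, 1.9], [0.3, 0, 1.9], [0.3, 0, 1.9], [0.2, 0, 1.3], [0, 0, 0]], "angular": [[0, -0.115, 0], [0, -0.115, 0], [0, -0.115, 0], [0, -0.115, 0], [0, -0.115, 0], [0, 0, 0], [0, 0, 0], [0, 0, 0], [0, 0, 0], [0, 0, 0], [0, 0, 0], [0, 0, 0], [0, 0, 0], [0, 0, 0]]}}

```text
clock: 22.25
position: [0.4261, 0.283, 0.017]
ee_rot: [-0.141, 2.996, 0.003]
force: [-0.5, -0.3, -2.3]
width: 0.496
gripper_force: 55.0
```

```bash
python3 - <<'E'
from dump import *
o=arm.observe();print(o["clock"],o["joints"].round(2),p,np.degrees(np.arctan2(-M[2,2],M[0,2])),o["force"],o["width"])
E
```

```text
22.25 [-0.14  0.66 -0.85  2.11  0.99  0.71  0.  ] [0.42605828 0.28298566 0.01696184] 81.86785801482473 [-0.53564461 -0.34195848 -2.28179506] 0.49619335040686124
```

{"api": "carry_out", "payload": {"claw": [3, 3, 3, 3, 3], "delta_pos": [[0.1, 0, 0.5], [0.1, 0, 0.4], [0, 0, 0.2], [0, 0, 0.1], [0, 0, 0]], "angular": [[0, 0, 0], [0, 0, 0], [0, 0, 0], [0, 0, 0], [0, 0, 0]]}}

```text
clock: 22.75
position: [0.4271, 0.2836, 0.0067]
ee_rot: [-0.14, 2.993, 0.005]
force: [-0.3, -0.2, -3.1]
width: 0.499
gripper_force: 55.0
```

{"api": "carry_out", "payload": {"claw": [3, 3, 3], "delta_pos": [[0, 0, 0.1], [0, 0, 0.1], [0, 0, 0]], "angular": [[0, 0, 0], [0, 0, 0], [0, 0, 0]]}}

```text
clock: 23.05
position: [0.4272, 0.2836, 0.0045]
ee_rot: [-0.14, 2.993, 0.005]
force: [0.3, 1.2, -1.3]
width: 0.5
gripper_force: 55.0
```

{"api": "carry_out", "payload": {"claw": [5, 5.6, 6.2, 6.8, 7.5, 7.5, 7.5], "delta_pos": [[0, 0, 0], [0, 0, 0], [0, 0, 0], [0, 0, 0], [0, 0, 0], [0, 0, 0], [0, 0, 0]], "angular": [[0, 0, 0], [0, 0, 0], [0, 0, 0], [0, 0, 0], [0, 0, 0], [0, 0, 0], [0, 0, 0]]}}

```text
clock: 23.75
position: [0.4272, 0.2837, 0.0046]
ee_rot: [-0.14, 2.993, 0.005]
force: [-0.5, -0.3, 0.1]
width: 0.814
gripper_force: 0.0
```

{"api": "carry_out", "payload": {"claw": [7.5, 7.5, 7.5, 7.5, 7.5], "delta_pos": [[0, 0, -2], [0, 0, -3], [0, 0, -4], [0, 0, -4], [0, 0, 0]], "angular": [[0, 0, 0], [0, 0, 0], [0, 0, 0], [0, 0, 0], [0, 0, 0]]}}

```text
clock: 24.25
position: [0.4092, 0.2847, 0.1376]
ee_rot: [-0.141, 2.988, 0.011]
force: [0.0, 0.6, -0.2]
width: 0.817
gripper_force: 0.0
```

```bash
python3 - <<'E'
from dump import *
o=arm.observe();print(o["clock"],o["joints"].round(2),p,o["force"],o["width"])
P=arm.get_image("scene");Q=arm.get_image("top")
for n,q in(("s",P),("t",Q)):
    for l in("holder","holder_mid"):
        for r in arm.place_of(l,q)[:5]: print(l,n,px(r["centre"]).round(1),round(r["conf"],2),onz(q,px(r["centre"]),.016)[:2].round(3))
b=np.array([.38,.28])
t=np.array([.424,.284])
# bar by threshold: bright region on mat
from scipy import ndimage
for n,q in(("s",P),("t",Q)):
    f=q["frame"].astype(int);c=proj(q,[[.555,.12,.016]])[0];yy,xx=np.mgrid[:384,:512]
    m=(f.min(2)>110)&(f.max(2)-f.min(2)<60)&(np.hypot(xx-c[0],yy-c[1])<32)
    lab,k=ndimage.label(m);
    if not k: print("none",n);continue
    i=1+np.argmax(ndimage.sum(m,lab,range(1,k+1)));m=(lab==i).astype(np.float32);ys,xs=np.nonzero(m);print(n,m.sum(),xs.mean(),ys.mean())
    print(fit([q],[m],boxpts(.11,.03,.002,.016),[.555,.12,.1]))
    for r in arm.trace("bar",q)[:2]: 
        print("tr",px(r["centre"]),r["conf"],fit([q],[r["region"].astype(np.float32)],boxpts(.11,.03,.002,.016),[.555,.12,.1]))
E
```

```text
24.25 [ 0.02  0.47 -1.05  2.04  0.7   0.88  0.24] [0.40921392 0.28471841 0.13764508] [ 0.00117803  0.60125314 -0.18133151] 0.8170136862200637
holder s [309.9 177.6] 0.98 [0.311 0.23 ]
holder s [393.5 193.9] 0.92 [0.359 0.539]
holder s [375.7 209.5] 0.72 [0.477 0.472]
holder s [317.4 191.5] 0.66 [0.405 0.266]
holder_mid s [382.7 179.2] 0.98 [0.259 0.505]
holder_mid s [322.7 203.5] 0.97 [0.479 0.291]
holder_mid s [398.1 167.9] 0.95 [0.15  0.571]
holder_mid s [311.1 159.6] 0.59 [0.162 0.221]
holder_mid s [147.2 169.4] 0.53 [ 0.389 -0.395]
holder t [138.6 233.3] 0.95 [0.44  0.465]
holder t [192.4 248.8] 0.81 [0.386 0.287]
holder t [211.5 280.2] 0.68 [0.282 0.224]
holder t [169.9 190.1] 0.59 [0.583 0.361]
holder t [119.7 261.2] 0.56 [0.349 0.528]
holder_mid t [104.4 266.8] 0.77 [0.332 0.579]
holder_mid t [193.5 225.5] 0.72 [0.463 0.283]
holder_mid t [212.  276.4] 0.65 [0.294 0.223]
s 235.0 256.668085106383 231.48510638297873
(array([ 0.555,  0.12 , -1.4  ]), np.float64(1.0))
tr [160.6144 199.1808] 0.56 (array([ 0.555,  0.12 , -1.4  ]), np.float64(1.0))
tr [296.3968 253.2096] 0.51 (array([ 0.555,  0.12 , -1.4  ]), np.float64(1.0))
t 334.0 241.2005988023952 197.5
(array([0.55372714, 0.1219342 , 0.09248383]), np.float64(0.011834323406219482))
tr [242.176  196.9152] 0.58 (array([0.55096282, 0.11980011, 0.12340231]), np.float64(0.10479038953781128))
```

```bash
cat > bed.py <<'E'
from h import *
from fk import ik
BY=.1863;BO=np.array([.5158,-.2777,0.]);bx=np.array([np.cos(BY),np.sin(BY),0]);by=np.array([-np.sin(BY),np.cos(BY),0])
def bw(x,y,z): return BO+bx*x+by*y+[0,0,z]
E
python3 - <<'E'
from bed import *
s=arm.observe()["joints"];d=np.pi/2
Tg=tool(.092,d)@FL
W=[([.554,.122,.10],Tg),([.554,.122,.005],Tg)]
for w in W: s,e=ik(*w,seed=s,n=4);print(s.round(2),round(e,4))
for yw in(BY-d,BY+d):
    for z in(.12,.022): q,e=ik(bw(.003,-.010,z),tool(yw,d)@FL,seed=s,n=6);print(yw,bw(.003,-.010,z),q.round(2),round(e,4))
rows([W[0],(W[1][0],Tg,2.5)],7.5,vmax=4,wmax=.12)
E
```

```text
[ 0.3   0.61 -0.95  1.83  0.58  1.    0.77] 0.0
[ 0.24  0.72 -0.89  1.91  0.72  0.86  0.64] 0.0
-1.3844963267948966 [ 0.52060033 -0.28697129  0.12      ] [ 0.81  0.53 -0.59  1.75  0.35  0.96  0.27] 0.0
-1.3844963267948966 [ 0.52060033 -0.28697129  0.022     ] [ 0.36  0.61  0.1   1.82 -0.1   0.72  0.7 ] 0.0
1.7570963267948965 [ 0.52060033 -0.28697129  0.12      ] [ 1.06  0.73 -1.27  1.84  0.86  1.2   2.74] 0.0428
1.7570963267948965 [ 0.52060033 -0.28697129  0.022     ] [ 1.09  0.87 -1.27  1.89  0.98  1.14  2.74] 0.0144
10 end [0.554 0.122 0.005] [ 0.144 -3.138 -0.   ]
"claw": [7.5, 7.5, 7.5, 7.5, 7.5, 7.5, 7.5, 7.5, 7.5, 7.5] 
"delta_pos": [[-2.07, -2.88, 0.85], [-2.09, -2.88, 0.8], [-2.12, -2.88, 0.75], [-2.13, -2.88, 0.7], [-2.14, -2.88, 0.65], [-2.17, -2.88, 0.59], [0.0, 0.0, 2.37], [0.0, 0.0, 2.38], [0.0, 0.0, 2.37], [0.0, 0.0, 2.38]] 
"angular": [[-0.001, 0.024, 0.0], [0.0, 0.024, 0.001], [-0.001, 0.024, 0.0], [0.0, 0.024, 0.0], [-0.001, 0.024, 0.001], [-0.001, 0.024, 0.0], [0.0, 0.0, 0.0], [0.0, 0.0, 0.0], [0.0, 0.0, 0.0], [0.0, 0.0, 0.0]]
```

{"api": "carry_out", "payload": {"claw": [7, 7, 7, 7, 7, 7, 7, 7, 7, 7], "delta_pos": [[-2.1, -2.9, 0.9], [-2.1, -2.9, 0.8], [-2.1, -2.9, 0.8], [-2.1, -2.9, 0.7], [-2.1, -2.9, 0.6], [-2.2, -2.8, 0.6], [0, 0, 2], [0, 0, 2], [0, 0, 1.5], [0, 0, 0]], "angular": [[0, 0.024, 0], [0, 0.024, 0], [0, 0.024, 0], [0, 0.024, 0], [0, 0.024, 0], [0, 0.024, 0], [0, 0, 0], [0, 0, 0], [0, 0, 0], [0, 0, 0]]}}

```text
clock: 25.65
position: [0.553, 0.1215, 0.0434]
ee_rot: [0.148, -3.136, 0.006]
force: [-0.2, -0.0, 0.7]
width: 0.763
gripper_force: 0.0
```

```bash
python3 - <<'E'
from bed import *
o=arm.observe();p,r=cur();print(p,o["width"],o["clock"],o["joints"].round(2))
rows([([.554,.122,.006],tool(.095,np.pi/2)@FL)],7,vmax=1.5)
E
```

```text
[0.55302139 0.12149923 0.04336484] 0.7627287189263336 25.65 [ 0.31  0.76 -0.94  1.85  0.76  0.94  0.68]
3 end [0.554 0.122 0.006] [-0.149  3.138  0.   ]
"claw": [7, 7, 7] 
"delta_pos": [[-0.04, 0.02, 1.25], [-0.03, 0.02, 1.24], [-0.04, 0.01, 1.25]] 
"angular": [[-0.001, -0.001, 0.0], [-0.002, -0.001, -0.001], [-0.001, -0.001, 0.0]]
```

{"api": "carry_out", "payload": {"claw": [7, 7, 7, 7], "delta_pos": [[0, 0, 1.3], [0, 0, 1.2], [0, 0, 1.25], [0, 0, 0]], "angular": [[-0.001, -0.001, 0], [-0.002, -0.001, 0], [-0.001, -0.001, 0], [0, 0, 0]]}}

```text
clock: 26.05
position: [0.5536, 0.1213, 0.0064]
ee_rot: [-0.147, 3.136, 0.0]
force: [0.5, -0.3, -0.4]
width: 0.762
gripper_force: 0.0
```

{"api": "carry_out", "payload": {"claw": [2, 2, 2, 2, 2, 2, 2, 2], "delta_pos": [[0, 0, 0], [0, 0, 0], [0, 0, 0], [0, 0, 0], [0, 0, 0], [0, 0, 0], [0, 0, 0], [0, 0, 0]], "angular": [[0, 0, 0], [0, 0, 0], [0, 0, 0], [0, 0, 0], [0, 0, 0], [0, 0, 0], [0, 0, 0], [0, 0, 0]], "force": 30}}

```text
clock: 26.85
position: [0.5547, 0.1219, 0.0084]
ee_rot: [-0.146, 3.134, 0.001]
force: [-0.5, 0.5, 2.5]
width: 0.321
gripper_force: 30.0
```

```bash
python3 - <<'E'
from bed import *
d=np.pi/2;T=tool(BY-d,d)@FL;p,r=cur();M=r.as_matrix()
W=[(p+[0,0,.09],M),(bw(0,-.003,.115),T)]
s=arm.observe()["joints"]
for w in W+[(bw(0,-.003,.026),T)]: s,e=ik(*w,seed=s,n=4);print(np.round(w[0],3),s.round(2),round(e,4))
rows(W,2,vmax=4,wmax=.12)
E
```

```text
[0.555 0.122 0.098] [ 0.28  0.59 -0.91  1.83  0.56  0.98  0.8 ] 0.0
[ 0.516 -0.281  0.115] [ 0.77  0.52 -0.55  1.77  0.32  0.94  0.29] 0.0
[ 0.516 -0.281  0.026] [ 0.78  0.63 -0.58  1.84  0.46  0.8   0.15] 0.0
16 end [ 0.5163 -0.2807  0.115 ] [ 2.005  2.418 -0.   ]
"claw": [2, 2, 2, 2, 2, 2, 2, 2, 2, 2, 2, 2, 2, 2, 2, 2] 
"delta_pos": [[-0.01, 0.0, -3.0], [-0.02, 0.0, -3.0], [-0.01, 0.01, -3.0], [0.58, -3.06, -0.13], [0.23, -3.1, -0.13], [-0.12, -3.11, -0.13], [-0.47, -3.07, -0.13], [-0.82, -3.0, -0.13], [-1.15, -2.89, -0.13], [-1.48, -2.74, -0.13], [-1.77, -2.56, -0.13], [-2.06, -2.33, -0.12], [-2.3, -2.09, -0.13], [-2.53, -1.81, -0.13], [-2.72, -1.52, -0.12], [-2.87, -1.2, -0.13]] 
"angular": [[0.0, 0.0, 0.0], [0.0, 0.0, 0.0], [0.0, 0.0, 0.0], [0.0, 0.0, 0.114], [0.001, 0.0, 0.113], [0.0, 0.001, 0.114], [0.0, 0.0, 0.114], [0.001, 0.0, 0.113], [0.0, 0.0, 0.114], [0.0, 0.001, 0.114], [0.0, 0.0, 0.113], [0.001, 0.0, 0.114], [0.0, 0.0, 0.114], [0.0, 0.001, 0.113], [0.001, 0.0, 0.114], [0.0, 0.0, 0.114]]
```

{"api": "carry_out", "payload": {"claw": [2, 2, 2, 2, 2, 2, 2, 2, 2, 2, 2, 2, 2, 2, 2, 2, 2, 2], "delta_pos": [[0, 0, -3], [0, 0, -3], [0, 0, -3], [0.6, -3.1, -0.1], [0.2, -3.1, -0.1], [-0.1, -3.1, -0.1], [-0.5, -3.1, -0.1], [-0.8, -3, -0.1], [-1.2, -2.9, -0.1], [-1.5, -2.7, -0.1], [-1.8, -2.6, -0.1], [-2.1, -2.3, -0.1], [-2.3, -2.1, -0.1], [-2.5, -1.8, -0.1], [-2.7, -1.5, -0.1], [-2.9, -1.2, -0.1], [0, 0, 0], [0, 0, 0]], "angular": [[0, 0, 0], [0, 0, 0], [0, 0, 0], [0, 0, 0.114], [0, 0, 0.114], [0, 0, 0.114], [0, 0, 0.114], [0, 0, 0.114], [0, 0, 0.114], [0, 0, 0.114], [0, 0, 0.114], [0, 0, 0.114], [0, 0, 0.114], [0, 0, 0.114], [0, 0, 0.114], [0, 0, 0.114], [0, 0, 0], [0, 0, 0]]}}

```text
clock: 28.65
position: [0.5157, -0.2823, 0.1101]
ee_rot: [2.01, 2.412, 0.005]
force: [-0.2, 1.6, -3.4]
width: 0.323
gripper_force: 30.0
```

```bash
python3 - <<'E'
from bed import *
d=np.pi/2;T=tool(BY-d,d)@FL
o=arm.observe();print(o["clock"],o["position"],o["force"],o["width"],o["joints"].round(2))
rows([(bw(0,-.003,.032),T)],2,vmax=2)
E
```

```text
28.65 [ 0.51567454 -0.28233297  0.11006978] [-0.2450441   1.55021618 -3.39178198] 0.32322354045023755 [ 0.86  0.58 -0.65  1.76  0.42  0.94  0.22]
4 end [ 0.5163 -0.2806  0.032 ] [2.005 2.418 0.   ]
"claw": [2, 2, 2, 2] 
"delta_pos": [[0.04, 0.02, 1.95], [0.03, 0.02, 1.95], [0.04, 0.02, 1.96], [0.04, 0.02, 1.95]] 
"angular": [[0.001, 0.0, -0.001], [0.001, 0.0, -0.002], [0.001, -0.001, -0.001], [0.0, 0.0, -0.001]]
```

{"api": "carry_out", "payload": {"claw": [2, 2, 2, 2, 2], "delta_pos": [[0, 0, 2], [0, 0, 2], [0.1, 0, 2], [0.1, 0, 1.8], [0, 0, 0]], "angular": [[0, 0, 0], [0, 0, 0], [0, 0, 0], [0, 0, 0], [0, 0, 0]]}}

```text
clock: 29.15
position: [0.5148, -0.2774, 0.0303]
ee_rot: [-2.005, -2.416, -0.005]
force: [-0.6, 0.1, -3.0]
width: 0.32
gripper_force: 30.0
```

{"api": "carry_out", "payload": {"claw": [2, 2, 2, 2, 2, 2], "delta_pos": [[0, 0, 0.3], [0, 0, 0.15], [0, 0, 0.1], [0, 0, 0.1], [0, 0, 0], [0, 0, 0]], "angular": [[0, 0, 0], [0, 0, 0], [0, 0, 0], [0, 0, 0], [0, 0, 0], [0, 0, 0]]}}

```text
clock: 29.75
position: [0.5164, -0.2798, 0.0263]
ee_rot: [2.008, 2.412, 0.006]
force: [-0.4, -0.2, -2.1]
width: 0.324
gripper_force: 30.0
```

{"api": "carry_out", "payload": {"claw": [2, 2, 2, 2], "delta_pos": [[0, 0, 0.1], [0, 0, 0.1], [0, 0, 0.05], [0, 0, 0]], "angular": [[0, 0, 0], [0, 0, 0], [0, 0, 0], [0, 0, 0]]}}

```text
clock: 30.15
position: [0.5164, -0.2798, 0.0244]
ee_rot: [2.008, 2.412, 0.005]
force: [-3.8, 0.7, 7.8]
width: 0.322
gripper_force: 30.0
```

{"api": "carry_out", "payload": {"claw": [3.2, 3.6, 4.2, 4.6, 4.6, 4.6], "delta_pos": [[0, 0, -0.05], [0, 0, 0], [0, 0, 0], [0, 0, 0], [0, 0, 0], [0, 0, 0]], "angular": [[0, 0, 0], [0, 0, 0], [0, 0, 0], [0, 0, 0], [0, 0, 0], [0, 0, 0]]}}

```text
clock: 30.75
position: [0.5163, -0.2797, 0.024]
ee_rot: [2.009, 2.412, 0.006]
force: [-0.6, 0.1, 0.0]
width: 0.501
gripper_force: 0.0
```

{"api": "carry_out", "payload": {"claw": [4.6, 4.6, 4.6, 4.6], "delta_pos": [[0, 0, -2], [0, 0, -3], [0, 0, -3], [0, 0, 0]], "angular": [[0, 0, 0], [0, 0, 0], [0, 0, 0], [0, 0, 0]]}}

```text
clock: 31.15
position: [0.5185, -0.2803, 0.108]
ee_rot: [2.005, 2.408, 0.008]
force: [0.2, -0.5, 0.7]
width: 0.5
gripper_force: 0.0
```

```bash
python3 - <<'E'
from bed import *
d=np.pi/2;T=tool(BY-d,d)@FL
P=arm.get_image("scene");Q=arm.get_image("top")
for n,q in(("s",P),("t",Q)):
    for r in arm.trace("bar",q)[:2]:
        v,c=fit([q],[r["region"].astype(np.float32)],boxpts(.03,.11,.018,.032),[.516,-.28,BY]);w=v[:2]-BO[:2]
        print(n,round(r["conf"],2),v.round(4),round(c,3),"bed",(bx[:2]@w).round(4),(by[:2]@w).round(4),v[2]-BY)
rows([(bw(-.046,-.003,.10),T),(bw(-.046,-.003,.024),T,2.5)],0,vmax=3)
E
```

```text
s 0.66 [ 0.5157 -0.2752  0.2251] 0.143 bed 0.0004 0.0025 0.03878253158360037
s 0.56 [ 0.516  -0.28   -1.3137] 1.0 bed -0.0002 -0.0023 -1.5
t 0.64 [ 0.5097 -0.2537  0.1758] 0.481 bed -0.0016 0.0247 -0.01046750313515879
6 end [ 0.4712 -0.2892  0.024 ] [-2.005 -2.418 -0.   ]
"claw": [0, 0, 0, 0, 0, 0] 
"delta_pos": [[-0.06, -2.26, 0.15], [-0.06, -2.25, 0.16], [0.0, 0.0, 1.9], [0.0, 0.0, 1.9], [0.0, 0.0, 1.9], [0.0, 0.0, 1.9]] 
"angular": [[0.002, -0.001, -0.002], [0.001, 0.0, -0.002], [0.0, 0.0, 0.0], [0.0, 0.0, 0.0], [0.0, 0.0, 0.0], [0.0, 0.0, 0.0]]
```

{"api": "carry_out", "payload": {"claw": [0, 0, 0, 0, 0, 0, 0, 0], "delta_pos": [[-0.1, -2.2, 0.1], [0, -2.3, 0.2], [0, 0, 0], [0, 0, 0], [0, 0, 0], [0, 0, 2.5], [0, 0, 2.5], [0, 0, 0]], "angular": [[0.001, 0, -0.002], [0.001, 0, -0.002], [0, 0, 0], [0, 0, 0], [0, 0, 0], [0, 0, 0], [0, 0, 0], [0, 0, 0]]}}

```text
clock: 32.15
position: [0.4709, -0.2878, 0.0482]
ee_rot: [-2.002, -2.417, -0.002]
force: [-1.3, -0.3, -0.2]
width: 0.009
gripper_force: 0.0
```

```bash
python3 - <<'E'
from bed import *
o=arm.observe();d=np.pi/2;T=tool(BY-d,d)@FL;w=o["position"]-BO;print(o["clock"],o["width"],bx@w,by@w,o["position"])
rows([(bw(-.044,-.003,.024),T,2)],0)
E
```

```text
32.15 0.008823778875977056 -0.0459715412525128 -0.0015695413141590606 [ 0.47091465 -0.28775742  0.04824586]
2 end [ 0.4731 -0.2888  0.024 ] [ 2.005  2.418 -0.   ]
"claw": [0, 0] 
"delta_pos": [[-0.08, 0.1, 1.21], [-0.07, 0.1, 1.21]] 
"angular": [[0.0, -0.002, 0.0], [-0.001, -0.002, 0.001]]
```

{"api": "carry_out", "payload": {"claw": [0, 0, 0, 0, 0, 0, 0, 0, 0, 0, 0, 0, 0], "delta_pos": [[-0.1, 0, 1.2], [0, 0, 1.2], [0, 0, 0], [0, 0.3, 0], [0, 0.3, 0], [0, 0.2, 0], [0, 0.2, 0], [0, 0.2, 0], [0, 0.2, 0], [0, 0.2, 0], [0, 0.2, 0], [0, 0.2, 0], [0, 0.2, 0]], "angular": [[0, -0.002, 0], [0, -0.002, 0], [0, 0, 0], [0, 0, 0], [0, 0, 0], [0, 0, 0], [0, 0, 0], [0, 0, 0], [0, 0, 0], [0, 0, 0], [0, 0, 0], [0, 0, 0], [0, 0, 0]]}}

```text
clock: 33.45
position: [0.4939, -0.2858, 0.0269]
ee_rot: [2.003, 2.415, -0.001]
force: [-0.4, -0.4, 0.9]
width: 0.003
gripper_force: 0.7
```

{"api": "carry_out", "payload": {"claw": [0, 0, 0, 0, 0, 0, 0], "delta_pos": [[0, 0.2, 0], [0, 0.2, 0], [0, 0.2, 0], [0, 0.2, 0], [0, 0.2, 0], [0, 0.1, 0], [0, 0.1, 0]], "angular": [[0, 0, 0], [0, 0, 0], [0, 0, 0], [0, 0, 0], [0, 0, 0], [0, 0, 0], [0, 0, 0]]}}

```text
clock: 34.15
position: [0.5058, -0.2836, 0.027]
ee_rot: [2.003, 2.415, -0.001]
force: [-0.6, 0.1, -0.3]
width: 0.005
gripper_force: 0.6
```

{"api": "carry_out", "payload": {"claw": [0, 0, 0, 0, 0, 0], "delta_pos": [[0, 0.1, 0], [0, 0.1, 0], [0, 0.1, 0], [0, 0.1, 0], [0, 0.1, 0], [0, 0, 0]], "angular": [[0, 0, 0], [0, 0, 0], [0, 0, 0], [0, 0, 0], [0, 0, 0], [0, 0, 0]]}}

```text
clock: 34.75
position: [0.5109, -0.2827, 0.0271]
ee_rot: [2.002, 2.415, -0.001]
force: [-0.5, -0.4, -0.3]
width: 0.004
gripper_force: 0.3
```

{"api": "carry_out", "payload": {"claw": [0, 0, 0], "delta_pos": [[0, 0.1, 0], [0, 0.1, 0], [0, 0, 0]], "angular": [[0, 0, 0], [0, 0, 0], [0, 0, 0]]}}

```text
clock: 35.05
position: [0.5128, -0.2823, 0.0271]
ee_rot: [2.002, 2.415, -0.001]
force: [-0.7, 0.3, 0.4]
width: 0.006
gripper_force: 0.4
```

```bash
python3 - <<'E'
from bed import *
from scipy import ndimage
o=arm.observe();w=o["position"]-BO;print(o["clock"],o["force"],"tcp bed",bx@w,by@w,o["position"])
P=arm.get_image("scene");Q=arm.get_image("top")
for n,q in(("s",P),("t",Q)):
    for r in arm.trace("bar",q)[:2]:
        v,c=fit([q],[r["region"].astype(np.float32)],boxpts(.03,.11,.018,.032),[.545,-.28,BY]);w=v[:2]-BO[:2]
        print(n,round(r["conf"],2),v.round(4),round(c,3),"bed",(bx[:2]@w).round(4),(by[:2]@w).round(4),v[2]-BY)
E
```

```text
35.05 [-0.70334588  0.33840439  0.42885442] tcp bed -0.003806673756439862 -0.003955553053206368 [ 0.51279186 -0.2822922   0.02705122]
s 0.61 [ 0.5243 -0.2805  0.2162] 0.578 bed 0.0078 -0.0043 0.029933032312147584
t 0.69 [ 0.5335 -0.2741  0.1587] 0.591 bed 0.018 0.0002 -0.027595717708089912
```

{"api": "carry_out", "payload": {"claw": [0, 0, 0, 0, 0], "delta_pos": [[0, 0.1, 0], [0, 0.1, 0], [0, 0.1, 0], [0, 0.1, 0], [0, 0, 0]], "angular": [[0, 0, 0], [0, 0, 0], [0, 0, 0], [0, 0, 0], [0, 0, 0]]}}

```text
clock: 35.75
position: [0.5168, -0.2816, 0.0271]
ee_rot: [2.002, 2.415, -0.001]
force: [-1.4, -0.3, 0.3]
width: 0.005
gripper_force: 0.4
```

{"api": "carry_out", "payload": {"claw": [0, 0, 0, 0, 0], "delta_pos": [[0, 0.1, 0], [0, 0.1, 0], [0, 0.1, 0], [0, 0, 0], [0, 0, 0]], "angular": [[0, 0, 0], [0, 0, 0], [0, 0, 0], [0, 0, 0], [0, 0, 0]]}}

```text
clock: 36.25
position: [0.5197, -0.281, 0.0271]
ee_rot: [2.002, 2.415, -0.0]
force: [-0.2, 0.3, 0.2]
width: 0.005
gripper_force: 0.2
```

{"api": "carry_out", "payload": {"claw": [0, 0, 0], "delta_pos": [[0, 0.1, 0], [0, 0.1, 0], [0, 0, 0]], "angular": [[0, 0, 0], [0, 0, 0], [0, 0, 0]]}}

```text
clock: 36.55
position: [0.5216, -0.2807, 0.0271]
ee_rot: [2.003, 2.415, -0.001]
force: [-0.5, -0.5, 1.4]
width: 0.004
gripper_force: 0.4
```

{"api": "carry_out", "payload": {"claw": [0, 0, 0], "delta_pos": [[0, 0.1, 0], [0, 0.1, 0], [0, 0, 0]], "angular": [[0, 0, 0], [0, 0, 0], [0, 0, 0]]}}

```text
clock: 36.85
position: [0.5232, -0.2803, 0.027]
ee_rot: [2.003, 2.415, -0.001]
force: [-1.7, -0.7, 0.7]
width: 0.008
gripper_force: 1.3
```

{"api": "carry_out", "payload": {"claw": [0, 0, 0, 0], "delta_pos": [[0, 0.05, 0], [0, 0.05, 0], [0, 0, 0], [0, 0, 0]], "angular": [[0, 0, 0], [0, 0, 0], [0, 0, 0], [0, 0, 0]]}}

```text
clock: 37.25
position: [0.5233, -0.2803, 0.0269]
ee_rot: [2.004, 2.416, -0.003]
force: [-6.1, -0.5, 2.9]
width: 0.001
gripper_force: 3.1
```

{"api": "carry_out", "payload": {"claw": [0, 0, 0, 0], "delta_pos": [[0, 0.05, 0], [0, 0.05, 0], [0, 0, 0], [0, 0, 0]], "angular": [[0, 0, 0], [0, 0, 0], [0, 0, 0], [0, 0, 0]]}}

```text
clock: 37.65
position: [0.5234, -0.2803, 0.0268]
ee_rot: [2.005, 2.416, -0.005]
force: [-8.9, -1.1, 6.1]
width: 0.004
gripper_force: 4.9
```

{"api": "carry_out", "payload": {"claw": [0, 0, 0, 0, 0, 0, 0, 0, 0, 0, 0, 0], "delta_pos": [[0, -0.05, 0], [0, -0.1, 0], [0, -0.2, 0], [0, -0.6, 0], [0, -0.8, 0], [2.5, 0, 0], [2.5, 0, 0], [2.5, 0, 0], [0, 1.4, 0], [0, 1.4, 0], [0, 1.2, 0], [0, 0, 0]], "angular": [[0, 0, 0], [0, 0, 0], [0, 0, 0], [0, 0, 0], [0, 0, 0], [0, 0, 0], [0, 0, 0], [0, 0, 0], [0, 0, 0], [0, 0, 0], [0, 0, 0], [0, 0, 0]]}}

```text
clock: 38.85
position: [0.5361, -0.2022, 0.027]
ee_rot: [2.002, 2.414, 0.002]
force: [0.1, -0.4, 0.3]
width: 0.007
gripper_force: 0.0
```

```bash
python3 - <<'E'
from bed import *
o=arm.observe();w=o["position"]-BO;print(o["clock"],o["force"],"tcp bed",bx@w,by@w,o["position"])
d=np.pi/2;T=tool(BY-d,d)@FL
Q=arm.get_image("top");P=arm.get_image("scene")
for n,q in(("s",P),("t",Q)):
    for r in arm.trace("bar",q)[:1]:
        v,c=fit([q],[r["region"].astype(np.float32)],boxpts(.03,.11,.018,.032),[.545,-.28,BY]);w=v[:2]-BO[:2]
        print(n,round(r["conf"],2),v.round(4),round(c,3),"bed",(bx[:2]@w).round(4),(by[:2]@w).round(4),v[2]-BY)
rows([(bw(.03,.067,.025),T)],0)
E
```

```text
38.85 [ 0.07859181 -0.38894196  0.31613258] tcp bed 0.03393797550035994 0.07044471555081862 [ 0.53610266 -0.20218811  0.02697327]
s 0.46 [ 0.5328 -0.2978 -0.3681] 0.689 bed 0.013 -0.0229 -0.5544437528938764
1 end [ 0.5329 -0.2063  0.025 ] [-2.005e+00 -2.418e+00 -1.000e-03]
"claw": [0] 
"delta_pos": [[-0.36, -0.07, 0.15]] 
"angular": [[0.001, 0.004, -0.001]]
```

{"api": "carry_out", "payload": {"claw": [0, 0, 0, 0, 0, 0, 0, 0, 0, 0, 0, 0, 0, 0], "delta_pos": [[0, -0.4, 0.1], [-0.3, 0, 0], [-0.3, 0, 0], [-0.2, 0, 0], [-0.2, 0, 0], [-0.2, 0, 0], [-0.2, 0, 0], [-0.2, 0, 0], [-0.2, 0, 0], [-0.2, 0, 0], [-0.2, 0, 0], [-0.2, 0, 0], [-0.2, 0, 0], [0, 0, 0]], "angular": [[0, 0.004, 0], [0, 0, 0], [0, 0, 0], [0, 0, 0], [0, 0, 0], [0, 0, 0], [0, 0, 0], [0, 0, 0], [0, 0, 0], [0, 0, 0], [0, 0, 0], [0, 0, 0], [0, 0, 0], [0, 0, 0]]}}

```text
clock: 40.45
position: [0.5347, -0.2289, 0.0259]
ee_rot: [2.005, 2.417, 0.003]
force: [0.9, 1.0, -0.1]
width: 0.005
gripper_force: 0.0
```

{"api": "carry_out", "payload": {"claw": [0, 0, 0, 0], "delta_pos": [[-0.1, 0, 0], [-0.1, 0, 0], [-0.1, 0, 0], [0, 0, 0]], "angular": [[0, 0, 0], [0, 0, 0], [0, 0, 0], [0, 0, 0]]}}

```text
clock: 40.85
position: [0.5352, -0.2314, 0.0259]
ee_rot: [2.004, 2.417, 0.003]
force: [0.2, 0.4, -0.1]
width: 0.001
gripper_force: 0.3
```

{"api": "carry_out", "payload": {"claw": [0, 0, 0], "delta_pos": [[-0.1, 0, 0], [-0.1, 0, 0], [0, 0, 0]], "angular": [[0, 0, 0], [0, 0, 0], [0, 0, 0]]}}

```text
clock: 41.15
position: [0.5352, -0.2318, 0.0258]
ee_rot: [-2.004, -2.419, -0.005]
force: [-1.9, 4.9, 2.9]
width: 0.004
gripper_force: 2.9
```

{"api": "carry_out", "payload": {"claw": [0, 0, 0], "delta_pos": [[-0.1, 0, 0], [-0.05, 0, 0], [0, 0, 0]], "angular": [[0, 0, 0], [0, 0, 0], [0, 0, 0]]}}

```text
clock: 41.45
position: [0.5353, -0.2319, 0.0258]
ee_rot: [-2.002, -2.419, -0.006]
force: [-3.8, 8.1, 5.1]
width: 0.006
gripper_force: 4.8
```

{"api": "carry_out", "payload": {"claw": [0, 0, 0], "delta_pos": [[-0.05, 0, 0], [-0.05, 0, 0], [0, 0, 0]], "angular": [[0, 0, 0], [0, 0, 0], [0, 0, 0]]}}

```text
clock: 41.75
position: [0.5353, -0.232, 0.0258]
ee_rot: [-2.0, -2.419, -0.006]
force: [-3.9, 11.9, 5.4]
width: 0.006
gripper_force: 6.1
```

{"api": "carry_out", "payload": {"claw": [0, 0, 0, 0, 0, 0, 0, 0, 0, 0, 0, 0, 0, 0], "delta_pos": [[0.05, 0, 0], [0.1, 0, 0], [0.2, 0, 0], [0.5, 0, 0], [0.5, 0, 0], [0, -1.4, 0], [0, -1.4, 0], [0, -1.2, 0], [-2.5, 0, 0], [-2.5, 0, 0], [-2.5, 0, 0], [-0.5, 0, 0], [0, 0, 0], [0, 0, 0]], "angular": [[0, 0, 0], [0, 0, 0], [0, 0, 0], [0, 0, 0], [0, 0, 0], [0, 0, 0], [0, 0, 0], [0, 0, 0], [0, 0, 0], [0, 0, 0], [0, 0, 0], [0, 0, 0], [0, 0, 0], [0, 0, 0]]}}

```text
clock: 43.15
position: [0.5082, -0.3076, 0.0256]
ee_rot: [2.005, 2.418, 0.004]
force: [0.5, 0.6, -0.2]
width: 0.004
gripper_force: 0.0
```

```bash
python3 - <<'E'
from bed import *
o=arm.observe();w=o["position"]-BO;print(o["clock"],o["force"],"tcp bed",bx@w,by@w,o["position"])
d=np.pi/2;T=tool(BY-d,d)@FL
rows([(bw(0,-.025,.026),T,.6)],0)
E
```

```text
43.15 [ 0.46760359  0.56588443 -0.1693948 ] tcp bed -0.012975402110379862 -0.028004815825504337 [ 0.50823629 -0.30762359  0.02564549]
3 end [ 0.5205 -0.3023  0.026 ] [-2.005 -2.419 -0.   ]
"claw": [0, 0, 0] 
"delta_pos": [[0.1, 0.43, -0.01], [0.1, 0.44, -0.01], [0.1, 0.43, -0.01]] 
"angular": [[0.001, 0.0, 0.0], [0.0, -0.001, 0.0], [0.001, 0.0, 0.0]]
```

{"api": "carry_out", "payload": {"claw": [0, 0, 0, 0, 0, 0, 0, 0, 0, 0, 0], "delta_pos": [[0.1, 0.4, 0], [0.1, 0.4, 0], [0.1, 0.4, 0], [0, 0.2, 0], [0, 0.1, 0], [0, 0.1, 0], [0, 0.1, 0], [0, 0.1, 0], [0, 0.1, 0], [0, 0.05, 0], [0, 0, 0]], "angular": [[0, 0, 0], [0, 0, 0], [0, 0, 0], [0, 0, 0], [0, 0, 0], [0, 0, 0], [0, 0, 0], [0, 0, 0], [0, 0, 0], [0, 0, 0], [0, 0, 0]]}}

```text
clock: 44.25
position: [0.5261, -0.3023, 0.0255]
ee_rot: [-2.006, -2.417, -0.0]
force: [-5.1, -0.7, 3.0]
width: 0.005
gripper_force: 3.0
```

{"api": "carry_out", "payload": {"claw": [0, 0, 0, 0], "delta_pos": [[0, 0.05, 0], [0, 0.05, 0], [0, 0.05, 0], [0, 0, 0]], "angular": [[0, 0, 0], [0, 0, 0], [0, 0, 0], [0, 0, 0]]}}

```text
clock: 44.65
position: [0.5262, -0.3023, 0.0254]
ee_rot: [-2.005, -2.416, 0.002]
force: [-9.5, -1.1, 7.6]
width: 0.005
gripper_force: 5.6
```

{"api": "carry_out", "payload": {"claw": [0, 0, 0, 0, 0, 0, 0, 0, 0, 0, 0, 0], "delta_pos": [[0, -0.05, 0], [0, -0.1, 0], [0, -0.2, 0], [0, -0.6, 0], [0, -0.8, 0], [0, 0, -2.5], [0, -1, -4], [0, -3, -4], [0, -4, -4], [2, -4, -2], [3, -3, 0], [0, 0, 0]], "angular": [[0, 0, 0], [0, 0, 0], [0, 0, 0], [0, 0, 0], [0, 0, 0], [0, 0, 0], [0, 0, 0], [0, 0, 0], [0, 0, 0], [0, 0, 0], [0, 0, 0], [0, 0, 0]]}}

```text
clock: 45.85
position: [0.3539, -0.2806, 0.1855]
ee_rot: [-2.005, -2.416, 0.003]
force: [1.5, -1.0, -0.1]
width: 0.006
gripper_force: 0.0
```

```bash
python3 - <<'E'
from bed import *
from scipy import ndimage
o=arm.observe();print(o["clock"],o["position"],o["joints"].round(2))
P=arm.get_image("scene");Q=arm.get_image("top");cv2.imwrite("pics/end_s.png",P["frame"][:,:,::-1]);cv2.imwrite("pics/end_t.png",Q["frame"][:,:,::-1])
for n,q in(("s",P),("t",Q)):
    for r in arm.trace("bar",q)[:2]:
        v,c=fit([q],[r["region"].astype(np.float32)],boxpts(.03,.11,.018,.032),[.55,-.297,BY]);w=v[:2]-BO[:2]
        print(n,round(r["conf"],2),v.round(4),round(c,3),"bed",(bx[:2]@w).round(4),(by[:2]@w).round(4),v[2]-BY)
    f=q["frame"].astype(int);c=proj(q,[bw(.03,-.025,.032)])[0]
    x,y=c.round().astype(int);print(n,c,"\n",f[y-24:y+25:2,x-30:x+31:3].mean(2).astype(int) if n=="t" else "")
E
```

```text
45.85 [ 0.35389814 -0.28061586  0.18550293] [ 1.19  0.3  -0.77  1.98  0.25  0.96  0.48]
s 0.51 [ 0.5229 -0.3027  0.2219] 0.56 bed 0.0023 -0.0259 0.03560162957882437
s [153.93280486 189.94145588] 
 
t 0.75 [ 0.5494 -0.298   0.1803] 0.102 bed 0.0293 -0.0262 -0.0059597843088477764
t 0.71 [ 0.55   -0.297  -1.3137] 1.0 bed 0.03 -0.0253 -1.5
t [367.29479837 196.02474056] 
 [[232 231 226 208 148 104  63  40  98 230 228 229 155 150 228 227 225 129
  131 131 131]
 [207 129  99  50  41  41  43  44  71 230 228 229 172 167 228 228 227 140
  135 135 136]
 [ 54  42  43  44  43  43  44  44  45 227 228 228 226 225 229 228 229 157
  137 138 139]
 [ 44  44  45  44  43  44  43  43  41 204 228 229 228 228 229 228 229 171
  141 141 140]
 [ 45  46  44  44  43  43  42  41  50 179 228 228 227 229 229 228 224 175
  141 140 138]
 [ 46  43  44  42  42  50  95 147 176 225 229 229 227 222 188 151 111 141
  141 136 133]
 [ 44  45  63  90 161 179 228 230 231 228 219 185 136  97  72  82  93 135
  132 132 134]
 [ 91 163 200 229 233 233 228 217 178 125  97  72  99 122 156 183  91 126
  130 131 132]
 [228 233 233 228 
[... 795 characters left out ...]
2  93  92  93  91  90  90  90  90  91  91  91  92  93 100 186
  111 135 136]
 [ 92  93  93  92  92  91  92  91  91  91  90  90  93  93  93  91  92 110
  106 142 141]
 [ 93  93  91  91  91  91  91  90  91  92  91  92  92  93  94  94  93  92
  100 141 142]
 [ 92  92  92  91  92  91  93  92  93  92  92  93  94  94  92  93  94  94
   95 137 137]
 [ 93  91  91  91  92  92  91  93  94  93  92  93  93  93  93  94  94  92
   96 129 130]
 [ 92  92  93  93  93  94  93  93  93  94  94  94  94  93  93  93  92  93
   91 116 134]
 [ 93  93  94  92  94  93  94  94  95  94  95  94  94  92  92  93  93  93
   93 124 141]
 [ 93  93  94  94  94  93  94  95  94  93  92  93  94  94  93  94  96  95
  102 124 135]]
```

```bash
python3 - <<'E'
from bed import *
Q=arm.get_image("top");f=Q["frame"].astype(float).mean(2)
def cross(bpts,z,dirpix,thr,half=5):
    """for bed-frame points, sample along bed x and find threshold crossing"""
    out=[]
    for x0,y0 in bpts:
        xs=np.arange(-.012,.0121,.0005);U=proj(Q,[bw(x0+a,y0,z) for a in xs]).astype(np.float32)
        g=cv2.remap(f.astype(np.float32),U[:,0:1],U[:,1:2],cv2.INTER_CUBIC)[:,0]
        s=np.nonzero((g[:-1]-thr)*(g[1:]-thr)<0)[0]
        if len(s): 
            i=s[np.argmin(abs(xs[s]))];out.append((y0,x0+xs[i]+.0005*(thr-g[i])/(g[i+1]-g[i])))
    a=np.array(out);k=np.polyfit(a[:,0],a[:,1],1);res=a[:,1]-np.polyval(k,a[:,0])
    print(len(a),"slope",k[0].round(4),"at y=-25:",np.polyval(k,-.025).round(5),"rms",res.std().round(5))
ys=np.arange(-.072,.022,.004)
print("bar front (z .018)");cross([(.015,y) for y in ys],.018,0,150)
print("bed front");cross([(-.065,y) for y in np.arange(-.085,.086,.005)],.018,0,112)
print("housing front top");cross([(.065,y) for y in np.arange(-.085,.086,.005)],.05,0,150)
print("stop inner beyond bar");cross([(.045,y) for y in np.arange(.035,.08,.004)],.028,0,140)
# gap profile bar/stop across x
for y in(-.06,-.025,.02):
    U=proj(Q,[bw(x,y,.03) for x in np.arange(.036,.062,.002)]).astype(np.float32);print(y,cv2.remap(f.astype(np.float32),U[:,0:1],U[:,1:2],cv2.INTER_CUBIC)[:,0].astype(int))
# along y
for x in(.022,.03,.037):
    U=proj(Q,[bw(x,y,.03) for y in np.arange(-.096,-.066,.002)]).astype(np.float32);print(x,cv2.remap(f.astype(np.float32),U[:,0:1],U[:,1:2],cv2.INTER_CUBIC)[:,0].astype(int))
def cy(x,y0,z,thr):
    a=np.arange(-.012,.0121,.0005);U=proj(Q,[bw(x,y0+t,z) for t in a]).astype(np.float32);g=cv2.remap(f.astype(np.float32),U[:,0:1],U[:,1:2],cv2.INTER_CUBIC)[:,0]
    s=np.nonzero((g[:-1]-thr)*(g[1:]-thr)<0)[0];return y0+a[s[np.argmin(abs(a[s]))]] if len(s) else None
print("bar +y end",[cy(x,.03,.032,150) for x in(.022,.028,.034,.04)],"stop inner",[cy(x,-.08,.028,140) for x in(-.012,-.005,.0,.005)],"bed -y edge",[cy(x,-.1,.018,112) for x in(-.05,-.03,-.01)],"bed +y",[cy(x,.1,.018,112) for x in(-.05,-.03,-.01,.01)])
E
```

```text
bar front (z .018)
24 slope -0.005 at y=-25: 0.01463 rms 0.00052
bed front
35 slope -0.0093 at y=-25: -0.06542 rms 0.00124
housing front top
35 slope -0.0044 at y=-25: 0.06505 rms 0.00023
stop inner beyond bar
12 slope -0.0014 at y=-25: 0.04424 rms 0.00017
-0.06 [213 207 203 199 197 197 196 194 183 160 135  98  75]
-0.025 [202 200 200 197 194 195 195 195 185 166 140 108  79]
0.02 [211 208 206 206 203 200 199 194 186 162 136  98  77]
0.022 [111 108 118 143 166 186 195 200 204 206 207 206 208 211 212]
0.03 [114 109 120 144 170 183 185 184 188 197 206 212 215 217 217]
0.037 [112 110 119 143 165 181 187 191 196 200 203 205 208 211 213]
bar +y end [np.float64(0.03000000000000001), np.float64(0.03050000000000001), np.float64(0.02950000000000001), np.float64(0.03050000000000001)] stop inner [np.float64(-0.07999999999999999), np.float64(-0.07999999999999999), np.float64(-0.07999999999999999), np.float64(-0.07999999999999999)] bed -y edge [np.float64(-0.10049999999999999), np.float64(-0.09849999999999999), np.float64(-0.10149999999999999)] bed +y [np.float64(0.10300000000000002), np.float64(0.10350000000000002), np.float64(0.10350000000000002), np.float64(0.10300000000000002)]
```

```bash
python3 -c "
from cell import arm
print(arm.observe()['force'],arm.sign_off())"
```

```text
the job is handed in; nothing more can be done
[ 0.15598231 -0.12193341 -0.8846271 ] None
```

I handed the job in at about 46 s: by the last top view the bar lies home against both stops, within about 1 mm. The empty sleeve lies on the bench at about (0.465, 0.288); that it is flat I took from the release force, not a picture. The verdict was not returned.

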